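Nest the prep cups on the kitchen scale and zero it

ROBOT

A 6-joint arm with a two-finger parallel gripper is mounted at the origin on the work surface. World frame = base frame: x ahead of the robot, y to its left, z up, the work surface at z = 0. Lengths are in m, angles in rad, forces in N, time in s.
With the tool pointing down it reaches from about 0.35 to 0.925 m from the base axis. Payload 6.4 kg.
Tool frame: the origin (TCP) lies at the very end of the fingers, on their centre line; the grasp point (between the pads) lies ctrl.grasp_offset behind it (ctrl.grasp_offset is the distance from the TCP to the grasp point, in m); z points along the fingers, y is the line along which they close (so a half turn about z gives the same grasp; the last joint's range is limited). The gripper opens to 94 mm and grips with 3 to 60 N. Pads are 16 mm wide; open, the fingers measure 119 mm over their backs; the gripper's body (75 mm by 177 mm) begins 78 mm behind the grasp point.
Start: joints at [0.935, 0.245, 1.558, -0, 1.339, -0.174], TCP at [0.29, 0.582, 0.205] pointing down, gripper open.
Joint ranges: [-3.13, 3.13], [-1.02, 2.26], [0.13, 2.54], [-0.95, 4.09], [0.21, 2.88], [-2.74, 2.74]. Speed limits (rad/s): [2.57, 2.57, 3.14, 3.14, 3.14, 3.14].

INTERFACE

Orientations are given as a unit quaternion [x, y, z, w].
In Python, from station import readout, imaging, ctrl gives the robot as it stands.
- The arm moves only by the tool servo_tool, never from a script. Its arguments are lists of equal length, an entry for each row: "translation": the shift along the tool's x, y, z in mm, a list of three; "twist": the turn about the tool's z in rad. In form: {"translation": [[tx, ty, tz], ...], "twist": [twist, ...]}. A call has 1 to 20 rows; each row is the pose to reach, as a shift and turn from the pose commanded when the call began, along the tool's axes at that moment; what a row does not reach only later rows make up. A row lasts 1/10 s, in which the tool goes at most 50 mm and 8.59 degrees, less where a joint would pass 70% of its speed; a pose out of reach is approached as far as the arm can. A call with a gripper value outside its range is refused whole. "hand" is the opening, from -1 (shut) to 1 (fully open), set as the call begins (left out, the last holds). The fingers move at their own pace and stop on an object; the grip force is fixed at half the most. Time passes only in rows, so rows that repeat a pose let the fingers close. It gives the time, the measured TCP pose, the force, the opening and the grip force at its end, in the units of the state.
- readout.get_state(): the state, without advancing time (a new reading comes with each control period).
- imaging.capture(name): name is "scene" or "top" or "wrist"; returns a dict with "frame" (420x560x3 uint8, red, green, blue), "fx", "fy", "cx", "cy" (pixels), "world_to_cam" (4x4, takes a point from world to camera coordinates). Camera axes: x right, y up, looking along -z (the intrinsics and any distortion apply to the point x, -y, -z); pixel columns grow to the right and rows downward; lengths in m; the calibration is good to about 2 mm. A picture is of the moment at which its call begins. There is no depth.
- ctrl.job_done(): hands the job in; it is judged then, once.
The state is a dict: "time": time; "joint_positions": joint angles; "dq": joint speeds; "joint_efforts": joint torques, N m; "ee_pos": TCP position; "orientation": TCP orientation; "force": force on the tool from outside, world axes, zero at the start; "moment": the same for the moment, N m; "finger_gap": finger opening in m; "grasp_force": force on a finger pad.
Only numpy, scipy, OpenCV 4.12 (cv2) and the standard library are available. Lean on these libraries where they do the work, as an engineer would, in place of code of your own. Each camera call takes 0.05 s, during which the arm holds its last target. There are 200 camera calls.

TASK

Get the kitchen scale ready for weighing out: move the tin off its pan and stand it upright on the wooden board, then nest all the white prep cups that are there, one inside the other, into one upright stack in the middle of the pan. With the whole stack on it, turn the scale's tare knob bit by bit until the tip of the pointer stands on the zero mark of the dial. Leave everything else on the counter where it is.

Things in the scene. Friction and masses are not known exactly. Their poses are not given: they have to be found in the camera images.
- scale: Mechanical kitchen scale, fixed: a white box 245 mm long (its x), 180 mm wide, 61 mm high; origin under its middle. A round steel pan stands over the end nearer the robot (-x); on its top at the other end are a level round dial with a red pointer and, beside the dial, a black tare knob.
- pan_top (a point): Centre of the upper face of the scale's flat round steel pan (110 mm across), 96 mm above the counter when empty; on it a low round lip, 5 mm high, 76 mm across inside. The pan rides on a spring and sinks about 1.65 mm per newton (2 mm per cup), at most 20 mm. x axis: along the box from the pan towards the dial; z up.
- knob (a joint): Angle in rad of the scale's tare knob, positive clockwise seen from above, free from -1.0 to 5.5; stays where it is left (friction 0.03 N m). At value v its grip bar is turned by v clockwise from the scale's x axis.
- knob_grip (a point): Point to grip on the tare knob, on its vertical axis, 98 mm above the counter. The knob is an upright black bar 42 mm long, 12 mm thick, from 80 to 104 mm above the counter, on a disc 38 mm across. x axis: along the bar; y: across it (gripping direction); z up. The dial's pointer beside it lies at about 72 mm.
- pointer_tip (a point): Tip of the red pointer over the scale's level round dial (105 mm across, facing up), 50 mm from the dial's centre. Only the tare knob moves it: it swings the same way as the knob, 0.4 rad per rad of knob; at knob value 0 it points along the scale's x axis.
- zero_mark (a point): Zero mark on the white dial plate, 50 mm from its centre at the pointer's height: the one broad black bar (8 mm wide, 22 mm long); other graduations are thin ticks. Weight on the pan turns the dial plate clockwise seen from above, about 0.215 rad per newton (0.25 rad per cup); empty, the mark lies towards the scale's x axis.
- dial_centre (a point): Common axis of the dial plate and the pointer, at the pointer's height.
- tin: Closed round copper-coloured tin, 60 mm wide, 45 mm high, about 0.22 kg; origin at the centre of its underside, z up. It stands on the scale's pan at the start.
- board: Small wooden board lying on the counter, fixed, 150 mm long (its x), 120 mm wide (its y), 15 mm thick; origin at the centre of its underside.
- cup_a: White stoneware prep cup, 60 mm high, 0.12 kg, upright at the start; all alike, three to five present. Straight taper from a foot 43 mm across to a rim 64 mm across (mouth 59 mm), thick floor 25 mm up. Nested, a cup's underside rests 25 mm above that of the cup below, so its top 25 mm stand proud. Origin: centre of the underside, z up.
- cup_b: White stoneware prep cup, 60 mm high, 0.12 kg, upright at the start; all alike, three to five present. Straight taper from a foot 43 mm across to a rim 64 mm across (mouth 59 mm), thick floor 25 mm up. Nested, a cup's underside rests 25 mm above that of the cup below, so its top 25 mm stand proud. Origin: centre of the underside, z up.
- cup_c: White stoneware prep cup, 60 mm high, 0.12 kg, upright at the start; all alike, three to five present. Straight taper from a foot 43 mm across to a rim 64 mm across (mouth 59 mm), thick floor 25 mm up. Nested, a cup's underside rests 25 mm above that of the cup below, so its top 25 mm stand proud. Origin: centre of the underside, z up.
- cup_d: White stoneware prep cup, 60 mm high, 0.12 kg, upright at the start; all alike, three to five present. Straight taper from a foot 43 mm across to a rim 64 mm across (mouth 59 mm), thick floor 25 mm up. Nested, a cup's underside rests 25 mm above that of the cup below, so its top 25 mm stand proud. Origin: centre of the underside, z up.
- cup_e: White stoneware prep cup, 60 mm high, 0.12 kg, upright at the start; all alike, three to five present. Straight taper from a foot 43 mm across to a rim 64 mm across (mouth 59 mm), thick floor 25 mm up. Nested, a cup's underside rests 25 mm above that of the cup below, so its top 25 mm stand proud. Origin: centre of the underside, z up.
- salt_dish: low round dish, 60 mm wide, 24 mm high; origin at the centre of its underside. A bystander: leave it alone.
- mill: dark wood pepper mill, 54 mm wide, 155 mm high; origin at the centre of its underside. A bystander: leave it alone.
- oil: green glass bottle, 66 mm wide, 220 mm high; origin at the centre of its underside. A bystander: leave it alone.
- mug: blue mug, 80 mm wide, 90 mm high; origin at the centre of its underside. A bystander: leave it alone.
- timer: squat black round timer, 60 mm wide, 50 mm high; origin at the centre of its underside. A bystander: leave it alone.
Things that resemble listed ones, but are neither listed nor needed, are in the scene too. What is shaped like the cup_b but pink or red is not meant.

How it is judged:
By the outcome, as a careful person would: the job done as asked, in the order asked, and still so for the second after the job is handed in, with the robot touching nothing.
Of cup_a, cup_b, cup_c, cup_d, cup_e only 3 to 5 are there at a start; the rules pass over those that are not, and their reading is None.
At some moment in a run one of cup_a, cup_b, cup_c, cup_d, cup_e may be knocked a few centimetres aside while the robot is not near it.
Once in a run the grip may slacken for a moment while it holds something.
It also fails if it takes over 210 s, if anything falls off the work surface, if the arm or the gripper's body presses on something with over 40 N, if the wrist force passes 120 N, or if a joint passes its speed limit or range.

## Working session

There is one attempt and no reset: what is moved stays moved. The work goes in short steps, Python scripts to look and compute and a tool call to move; the robot and the scene stay as the last step left them, time stands still between calls to the robot, and variables do not carry over. Pictures are saved under pics/ and viewed, at most 14 in all, crops included, and the job is handed in when it is done.

Besides the shell and the picture viewer there is one more tool, called after ">>>" as a command line: name --pt "numbers of a row" for each row, then --argument value for the rest. servo_tool: Moves the arm, as the interface text tells. Its arguments: {"type":"object","properties":{"translation":{"type":"array"},"twist":{"type":"array"},"hand":{"type":"number"}},"required":["translation","twist"]}

```bash
ls; mkdir -p pics
cat > h.py <<'E'
import numpy as np, cv2
from station import readout, imaging, ctrl
def cap(n,save=None):
    c=imaging.capture(n)
    if save: cv2.imwrite('pics/'+save,c['frame'][:,:,::-1])
    return c
def ray(c,u,v):
    d=np.array([(u-c['cx'])/c['fx'],-(v-c['cy'])/c['fy'],-1.])
    W=np.linalg.inv(np.array(c['world_to_cam']))
    return W[:3,3],W[:3,:3]@d
def onz(c,u,v,z):
    o,d=ray(c,u,v); return o+d*(z-o[2])/d[2]
def proj(c,p):
    q=np.array(c['world_to_cam'])@np.append(p,1)
    return c['cx']+c['fx']*q[0]/-q[2], c['cy']-c['fy']*q[1]/-q[2]
E
python3 - <<'E'
from h import *
for n in('scene','top','wrist'):
    c=cap(n,n+'0.png'); print(n,[k for k in c],c['fx'],c['cx'],c['cy'],np.round(np.linalg.inv(np.array(c['world_to_cam'])),3).tolist())
s=readout.get_state(); print(s, ctrl.grasp_offset)
a=[cv2.imread('pics/%s0.png'%n) for n in('scene','top','wrist')]
E
```

```text
pics
scene ['frame', 'fx', 'fy', 'cx', 'cy', 'world_to_cam'] 525.6193232570687 287.77187320770474 202.446604686939 [[0.416, -0.74, 0.529, 1.146], [0.909, 0.337, -0.244, -0.21], [0.002, 0.582, 0.813, 1.03], [0.0, 0.0, 0.0, 1.0]]
top ['frame', 'fx', 'fy', 'cx', 'cy', 'world_to_cam'] 404.2263669713926 281.60895328830975 212.1392004138977 [[-0.009, 0.993, -0.115, 0.435], [-1.0, -0.01, -0.01, 0.069], [-0.011, 0.115, 0.993, 1.25], [0.0, 0.0, 0.0, 1.0]]
wrist ['frame', 'fx', 'fy', 'cx', 'cy', 'world_to_cam'] 375.3028490992101 275.86497782593005 199.1886049645886 [[0.445, -0.861, -0.248, 0.217], [0.896, 0.427, 0.124, 0.618], [-0.001, -0.278, 0.961, 0.385], [0.0, 0.0, 0.0, 1.0]]
{'time': 0.15, 'joint_positions': array([ 9.34895741e-01,  2.45651231e-01,  1.55865097e+00,  1.38858115e-05,
        1.33866918e+00, -1.74083719e-01]), 'dq': array([ 0.00089491, -0.00224355, -0.00371991,  0.0016072 , -0.00059742,
        0.0023268 ]), 'joint_efforts': array([ 7.02475681e-04, -4.16269076e+01, -3.14980531e+01,  6.85398281e-02,
        3.16390616e-02, -6.95489780e-05]), 'ee_pos': array([0.28935488, 0.58157804, 0.20464467]), 'orientation': array([ 2.28863446e-01,  9.73458293e-01, -6.30936470e-04, -2.77826481e-04]), 'force': array([ 0.50520207, -0.01618283,  0.05958022]), 'moment': array([-0.00311943,  0.05935114, -0.00612433]), 'grasp_force': 0.0, 'finger_gap': 0.09420411324408476} 0.0188
```

View pics/top0.png

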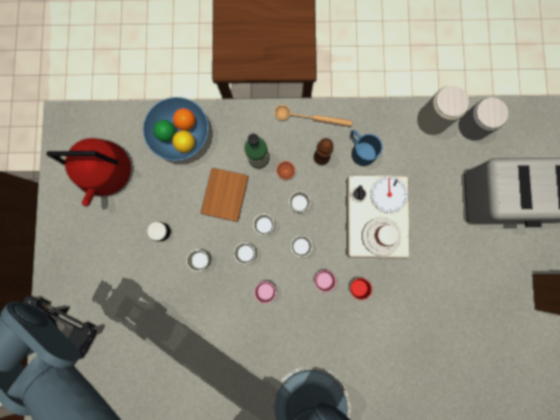

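View pics/scene0.png

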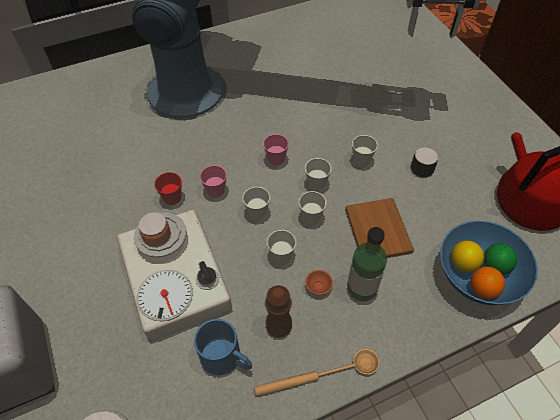

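The top view shows five white cups near (300,203), (264,225), (246,253), (200,260) and (302,246). The board is at (225,194), the scale at (378,217) with the tin at (386,235), and the knob at (360,193). The white-topped thing at (158,231) is the timer. The scene view agrees, with the knob at (207,272).

```bash
cat >> h.py <<'E'
def blobs(c,mask,amin=30):
    n,l,s,ce=cv2.connectedComponentsWithStats(mask.astype(np.uint8))
    out=[]
    for i in range(1,n):
        if s[i,4]>=amin:
            ct=cv2.findContours((l==i).astype(np.uint8),cv2.RETR_EXTERNAL,cv2.CHAIN_APPROX_NONE)[0][0]
            out.append((s[i],ce[i],ct))
    return out
def cups(c,thr=150):
    """rim centre by fitting contour (hull) points cast on z=.06"""
    f=c['frame'].astype(int); m=(f.min(2)>thr)&(f.max(2)-f.min(2)<45)
    m=cv2.morphologyEx(m.astype(np.uint8),cv2.MORPH_CLOSE,np.ones((3,3)))
    r=[]
    for s,ce,ct in blobs(c,m,80):
        h=cv2.convexHull(ct)[:,0]
        p=np.array([onz(c,u,v,.06)[:2] for u,v in h])
        (x,y),rad=cv2.minEnclosingCircle(p.astype(np.float32))
        r.append((s.tolist(),np.round([x,y,rad],4).tolist()))
    return r
E
python3 - <<'E'
from h import *
c=cap('top'); s=cap('scene')
for n,k in(('top',c),('scene',s)):
    print(n)
    for r in cups(k): print(r)
f=c['frame']; hsv=cv2.cvtColor(f,cv2.COLOR_RGB2HSV)
# board
m=(hsv[:,:,0]<20)&(hsv[:,:,1]>120); m[:160]=0; m[225:]=0; m[:,:195]=0; m[:,255:]=0
for st,ce,ct in blobs(c,m,200):
    p=np.array([onz(c,*q,.015)[:2] for q in ct[:,0]]).astype(np.float32)
    print('board',cv2.minAreaRect(p), st)
# scale box
big=np.hstack([cv2.resize(f[165:270,335:425],None,fx=5,fy=5,interpolation=cv2.INTER_CUBIC)[:525],cv2.resize(s['frame'][200:340,110:235],(469,525),interpolation=cv2.INTER_CUBIC)])
big=cv2.resize(big,(800,int(big.shape[0]*800/big.shape[1])));print(big.shape)
cv2.imwrite('pics/crop1.png',big[:,:,::-1])
E
```

```text
top
([0, 0, 221, 171, 24301], [1.0098, 0.6381, 0.417])
([312, 0, 248, 128, 24956], [1.0832, -0.4049, 0.4171])
([494, 161, 66, 54, 2617], [0.6426, -0.6517, 0.1234])
([349, 174, 61, 83, 4681], [0.5614, -0.2057, 0.1459])
([288, 195, 20, 16, 223], [0.6025, 0.0338, 0.0291])
([252, 212, 22, 23, 298], [0.5406, 0.1389, 0.034])
([146, 221, 20, 19, 285], [0.5223, 0.4546, 0.0288])
([290, 236, 23, 22, 288], [0.4724, 0.0252, 0.034])
([235, 242, 19, 23, 254], [0.4544, 0.1935, 0.033])
([185, 248, 23, 24, 285], [0.4355, 0.334, 0.0345])
scene
([355, 147, 19, 7, 83], [0.4495, 0.3155, 0.0221])
([416, 148, 21, 16, 267], [0.5265, 0.444, 0.026])
([308, 170, 19, 8, 109], [0.4691, 0.1775, 0.0215])
([244, 198, 23, 11, 147], [0.4875, 0.0115, 0.0251])
([301, 203, 21, 11, 150], [0.5538, 0.1203, 0.0227])
([119, 210, 109, 119, 5349], [0.5601, -0.2092, 0.1429])
([139, 213, 26, 21, 434], [0.4423, -0.215, 0.0291])
([271, 242, 22, 13, 203], [0.6212, 0.0173, 0.0225])
([513, 317, 20, 16, 93], [0.9709, 0.3781, 0.0244])
([451, 323, 109, 97, 3964], [1.0287, 0.2941, 0.1508])
([84, 412, 38, 8, 216], [0.8053, -0.409, 0.0325])
board ((0.6363339424133301, 0.25831061601638794), (0.11599039286375046, 0.1450931280851364), 77.1027603149414) [ 202  169   46   52 1722]
(457, 800, 3)
```

View pics/crop1.png

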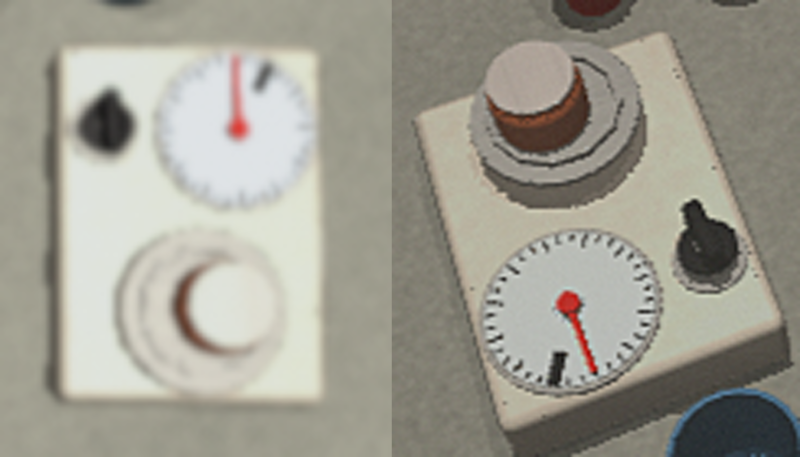

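The crop shows the tin off-centre on the pan, the knob bar roughly along +x (v≈0), and the pointer straight up. The zero mark is clockwise of the pointer in the top view. Next I compute positions from both views.

```bash
cat >> h.py <<'E'
def tri(a,pa,b,pb):
    o1,d1=ray(a,*pa);o2,d2=ray(b,*pb)
    d1/=np.linalg.norm(d1);d2/=np.linalg.norm(d2)
    t=np.linalg.lstsq(np.stack([d1,-d2],1),o2-o1,rcond=None)[0]
    p,q=o1+t[0]*d1,o2+t[1]*d2
    return np.round((p+q)/2,4),round(float(np.linalg.norm(p-q)),4)
def go(x,y,z,yaw=None):
    """tool-axis shift (mm) and twist (rad) to world TCP target; yaw=angle of tool y axis in deg (world), nearest half turn"""
    from scipy.spatial.transform import Rotation as R
    s=readout.get_state(); M=R.from_quat(s['orientation']).as_matrix()
    t=M.T@(np.array([x,y,z])-s['ee_pos'])*1000
    ya=np.degrees(np.arctan2(M[1,1],M[0,1]))
    tw=0 if yaw is None else -np.radians((yaw-ya+90)%180-90)
    print('move',np.round(t,1),'twist',round(tw,3),'yaw now',round(ya,1),'q6',np.round(s['joint_positions'][[0,5]],2),'t',s['time'])
E
python3 - <<'E'
from h import *
c=cap('top'); s=cap('scene')
T=lambda u,v:(335+u/4.353,165+v/4.353)
S=lambda u,v:(110+(u-391.7)/3.266,200+v/3.265)
for n,a,b,z in(('tin',(233,307),(532,80),.137),('dial',(238,128),(568,303),.072),('pan',(200,310),(558,120),.092),('knob',(108,124),(707,240),.104),('ptip',(236,58),(594,372),.072),('mark',(264,73),(558,365),.072),('knobnose',(112,90),(692,205),.1)):
    print(n,tri(c,T(*a),s,S(*b)),onz(c,*T(*a),z).round(4),onz(s,*S(*b),z).round(4))
for st,ce,ct in blobs(c,(c['frame'].min(2)>150),3000):
    if st[0]==349:
        p=np.array([onz(c,*q,.061)[:2] for q in ct[:,0]]).astype(np.float32); print('box',cv2.minAreaRect(p))
# bystanders from top at height
for n,q,z in(('oiltop',(253,140),.22),('milltop',(326,145),.155),('salt',(286,170),.024),('timer',(156,231),.05)): print(n,onz(c,*q,z).round(3))
go(.478,-.2,.2,90)
E
```

```text
tin (array([ 0.497 , -0.2147,  0.1297]), 0.0007) [ 0.4965 -0.2132  0.137 ] [ 0.5024 -0.2144  0.137 ]
dial (array([ 0.6212, -0.2395,  0.0687]), 0.0017) [ 0.6209 -0.2378  0.072 ] [ 0.6226 -0.2402  0.072 ]
pan (array([ 0.4977, -0.2071,  0.0782]), 0.0019) [ 0.4972 -0.2029  0.092 ] [ 0.5066 -0.208   0.092 ]
knob (array([ 0.6228, -0.1488,  0.0822]), 0.0009) [ 0.6194 -0.1443  0.104 ] [ 0.6347 -0.1506  0.104 ]
ptip (array([ 0.67  , -0.2395,  0.067 ]), 0.0003) [ 0.669  -0.2383  0.072 ] [ 0.6726 -0.2393  0.072 ]
mark (array([ 0.6587, -0.2574,  0.0706]), 0.0003) [ 0.6584 -0.2569  0.072 ] [ 0.6594 -0.2575  0.072 ]
knobnose (array([ 0.6331, -0.147 ,  0.1425]), 0.0138) [ 0.6428 -0.1484  0.1   ] [ 0.6058 -0.1507  0.1   ]
box ((0.5623961091041565, -0.20693477988243103), (0.1769813597202301, 0.2455211728811264), 88.38819122314453)
oiltop [0.746 0.152 0.22 ]
milltop [ 0.749 -0.045  0.155]
salt [0.708 0.066 0.024]
timer [0.521 0.456 0.05 ]
move [-517.1 -616.     5.4] twist -0.462 yaw now 63.5 q6 [ 0.93 -0.17] t 0.35
```

>>> servo_tool --pt "-517 -616 -20" --pt "-517 -616 -20" --pt "-517 -616 -20" --pt "-517 -616 -20" --pt "-517 -616 -20" --pt "-517 -616 -20" --pt "-517 -616 -20" --pt "-517 -616 -20" --pt "-517 -616 -20" --pt "-517 -616 -20" --pt "-517 -616 -20" --pt "-517 -616 -20" --pt "-517 -616 -20" --pt "-517 -616 -20" --pt "-517 -616 -20" --pt "-517 -616 -20" --pt "-517 -616 -20" --pt "-517 -616 -20" --pt "-517 -616 -20" --pt "-517 -616 -20" --twist '[-0.462, -0.462, -0.462, -0.462, -0.462, -0.462, -0.462, -0.462, -0.462, -0.462, -0.462, -0.462, -0.462, -0.462, -0.462, -0.462, -0.462, -0.462, -0.462, -0.462]' --hand 1

```text
time: 2.35
ee_pos: [0.4778, -0.1984, 0.2254]
orientation: [-0.001, 1.0, 0.0, -0.0]
force: [0.3, 0.6, 0.3]
finger_gap: 0.0941
grasp_force: 0.0
```

Run:
```python
from h import *
c=cap('wrist','w1.png'); print(np.linalg.inv(np.array(c['world_to_cam']))[:3,3])
for p in((.497,-.2147,.137),(.503,-.2147,.137),(.621,-.149,.104),(.621,-.2395,.072)): print(p,np.round(proj(c,p),1))
```

```text
[ 0.39698495 -0.19800933  0.4058015 ]
(0.497, -0.2147, 0.137) [253.3 227.1]
(0.503, -0.2147, 0.137) [253.4 234.5]
(0.621, -0.149, 0.104) [327.2 339.2]
(0.621, -0.2395, 0.072) [234.3 319. ]
```

View pics/w1.png

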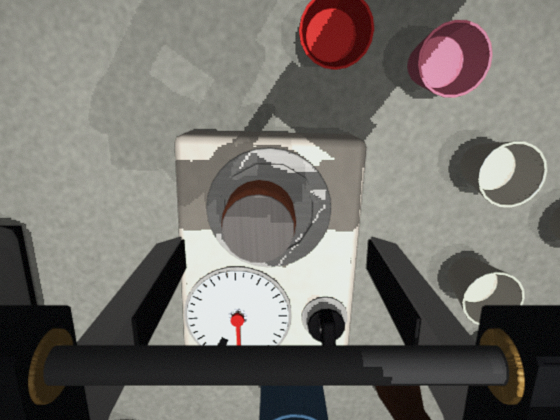

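The wrist view shows the tin top at about (258,229), the dial centre at (237,320), and the knob at (325,320). So the tin is at about (.498, -.212).

>>> servo_tool --pt "-20 -14 40" --pt "-20 -14 80" --pt "-20 -14 110" --pt "-20 -14 121" --pt "-20 -14 121" --pt "-20 -14 121" --twist '[0, 0, 0, 0, 0, 0]'

```text
time: 3.0
ee_pos: [0.499, -0.2141, 0.1062]
orientation: [-0.0, 1.0, -0.001, 0.001]
force: [1.3, -0.3, 1.4]
finger_gap: 0.094
grasp_force: 0.0
```

>>> servo_tool --pt "0 0 0" --pt "0 0 0" --pt "0 0 0" --pt "0 0 0" --pt "0 0 0" --pt "0 0 0" --pt "0 0 0" --pt "0 0 0" --twist '[0, 0, 0, 0, 0, 0, 0, 0]' --hand -1

```text
time: 3.8
ee_pos: [0.498, -0.2135, 0.1043]
orientation: [-0.0, 1.0, 0.0, -0.0]
force: [0.3, 3.1, 0.3]
finger_gap: 0.0595
grasp_force: 30.0
```

>>> servo_tool --pt "0 0 -20" --pt "0 0 -60" --pt "0 0 -100" --pt "0 0 -100" --twist '[0, 0, 0, 0]'

```text
time: 4.2
ee_pos: [0.5008, -0.2165, 0.2108]
orientation: [-0.0, 1.0, -0.004, 0.005]
force: [0.6, -0.4, -1.5]
finger_gap: 0.0594
grasp_force: 30.0
```

>>> servo_tool --pt "-14 47 0" --pt "-28 94 0" --pt "-41 141 0" --pt "-55 188 0" --pt "-69 235 0" --pt "-83 282 0" --pt "-97 329 0" --pt "-110 376 0" --pt "-124 423 0" --pt "-138 470 0" --pt "-138 470 0" --pt "-138 470 0" --pt "-138 470 50" --pt "-138 470 100" --pt "-138 470 140" --pt "-138 470 160" --pt "-138 470 160" --pt "-138 470 160" --twist '[0, 0, 0, 0, 0, 0, 0, 0, 0, 0, 0, 0, 0, 0, 0, 0, 0, 0]'

```text
time: 6.0
ee_pos: [0.6362, 0.2549, 0.0448]
orientation: [0.001, 1.0, -0.0, 0.0]
force: [-0.1, 0.6, -0.9]
finger_gap: 0.0595
grasp_force: 30.0
```

Run:
```python
from h import *
s=readout.get_state(); print(s['ee_pos'],s['finger_gap'],s['force'])
go(.636,.258,.028,90)
c=cap('scene'); w=cap('wrist')
a=c['frame'][120:300,220:450]; a=cv2.resize(a,(536,420))
cv2.imwrite('pics/p2.png',cv2.resize(np.hstack([a,cv2.resize(w['frame'],(560,420))]),(800,306))[:,:,::-1])
```

```text
[0.63617198 0.25488814 0.04482235] 0.059450976620618025 [-0.05351196  0.58331673 -0.86161905]
move [ 0.2  3.1 16.8] twist -0.001 yaw now 89.9 q6 [ 0.22 -1.35] t 6.0
```

View pics/p2.png

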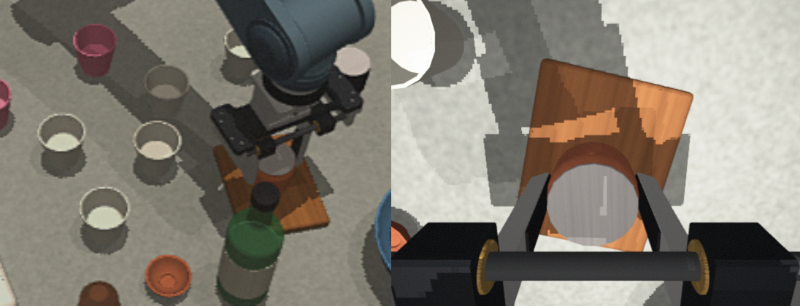

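The tin is held upright over the board, so I lower it and release.

>>> servo_tool --pt "2 3 8" --pt "2 3 14" --pt "2 3 16" --pt "2 3 17" --pt "2 3 17" --pt "2 3 17" --twist '[0, 0, 0, 0, 0, 0]'

```text
time: 6.7
ee_pos: [0.6339, 0.2593, 0.0277]
orientation: [-0.0, 1.0, 0.0, 0.0]
force: [-1.8, -0.3, 0.8]
finger_gap: 0.0594
grasp_force: 30.0
```

>>> servo_tool --pt "0 0 0" --pt "0 0 0" --pt "0 0 0" --pt "0 0 0" --pt "0 0 -30" --pt "0 0 -80" --pt "0 0 -130" --pt "0 0 -170" --pt "0 0 -170" --twist '[0, 0, 0, 0, 0, 0, 0, 0, 0]' --hand 1

```text
time: 7.6
ee_pos: [0.6379, 0.2601, 0.2064]
orientation: [-0.0, 1.0, 0.002, 0.007]
force: [0.9, 0.1, 1.4]
finger_gap: 0.0946
grasp_force: 0.0
```

Run:
```python
from h import *
w=cap('wrist'); c=cap('top')
f=c['frame']
for thr in (130,):
  for r in cups(c,thr):
    if .3<r[1][0]<.68 and r[1][2]<.05: print(r)
cv2.imwrite('pics/p3.png',cv2.resize(np.hstack([w['frame'],cv2.resize(f[150:290,140:420],(840,420))]),(800,240))[:,:,::-1])
go(.4355,.334,.12,90)
```

```text
([240, 247, 12, 13, 129], [0.4529, 0.1884, 0.0189])
move [199.2  74.8  78.2] twist 0.0 yaw now 90.0 q6 [ 0.22 -1.35] t 7.7
```

View pics/p3.png

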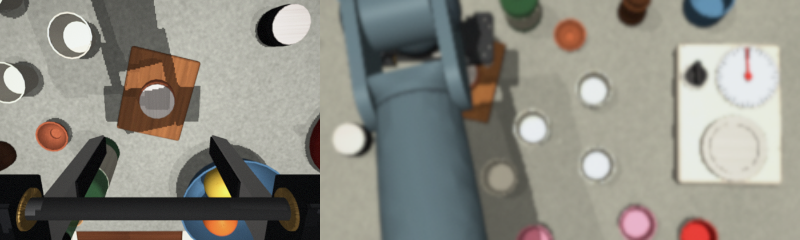

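The wrist view shows the tin standing on the board, and the top view shows the pan free. Next I hover over the cup nearest (.4355,.334).

>>> servo_tool --pt "50 18 0" --pt "98 36 0" --pt "146 54 0" --pt "196 74 0" --pt "199 75 10" --pt "199 75 20" --pt "199 75 20" --twist '[0, 0, 0, 0, 0, 0, 0]'

```text
time: 8.4
ee_pos: [0.4342, 0.333, 0.1743]
orientation: [0.0, 1.0, -0.001, -0.002]
force: [0.4, -0.1, -0.4]
finger_gap: 0.0943
grasp_force: 0.0
```

```bash
cat >> h.py <<'E'
def rims(c,z=.06,thr=165,show=True):
    f=c['frame'].astype(int); m=((f.min(2)>thr)&(f.max(2)-f.min(2)<40)).astype(np.uint8)
    m=cv2.morphologyEx(m,cv2.MORPH_CLOSE,np.ones((3,3)))
    out=[]
    for s,ce,ct in blobs(c,m,60):
        h=cv2.convexHull(ct)[:,0]
        if s[2]>200: continue
        p=np.array([onz(c,u,v,z)[:2] for u,v in h]).astype(np.float32)
        (x,y),r=cv2.minEnclosingCircle(p)
        if .025<r<.040: out.append((round(x,4),round(y,4),round(r,4),s[:4].tolist()))
    if show:
        for o in out: print(o)
    return out
E
python3 - <<'E'
from h import *
w=cap('wrist','w4.png')
for t in (140,165,190): print(t); rims(w,thr=t)
c=cap('top');print('top')
for r in cups(c,150):
    if .3<r[1][0]<.68 and r[1][2]<.05: print(r)
go(.4355,.334,.04,90)
E
```

```text
140
(0.4006, 0.3042, 0.0337, [197, 123, 85, 43])
165
(0.5409, 0.1343, 0.0341, [14, 276, 77, 59])
(0.6376, 0.2603, 0.0281, [171, 386, 57, 34])
190
(0.454, 0.1914, 0.0321, [66, 181, 78, 72])
(0.539, 0.1349, 0.032, [17, 276, 72, 58])
(0.6368, 0.2601, 0.0273, [172, 386, 56, 34])
top
([213, 183, 18, 19, 265], [0.6353, 0.2595, 0.0275])
([250, 207, 24, 31, 447], [0.546, 0.1462, 0.0484])
([146, 220, 19, 18, 223], [0.5251, 0.4557, 0.0284])
([233, 235, 21, 29, 297], [0.4654, 0.195, 0.0428])
([432, 257, 13, 22, 135], [0.4066, -0.371, 0.0324])
([411, 262, 20, 16, 109], [0.3997, -0.3214, 0.0286])
move [1.000e-01 9.000e-01 1.363e+02] twist -0.001 yaw now 89.9 q6 [ 0.45 -1.12] t 8.5
```

View pics/w4.png

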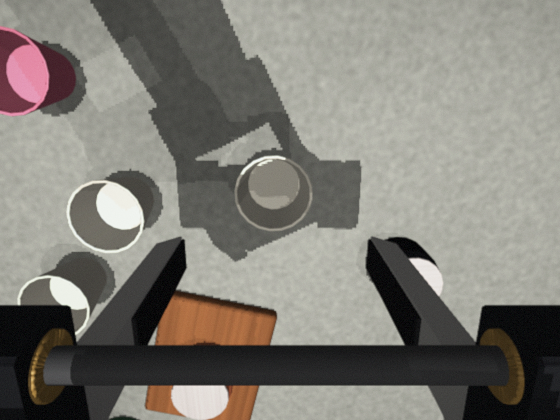

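The shadowed cup's rim spans columns 235–312 and rows 154–230, with its centre at (273.5,192).

Run:
```python
from h import *
w=cap('wrist'); print(onz(w,273.5,192,.06), onz(w,235,192,.06),onz(w,312,192,.06)); s=readout.get_state();print(s['ee_pos'])
```

```text
[0.43457461 0.33203593 0.06      ] [0.4345658  0.30052041 0.06      ] [0.43458342 0.36354769 0.06      ]
[0.43617126 0.33340226 0.17696301]
```

>>> servo_tool --pt "1 0 45" --pt "1 0 90" --pt "1 0 120" --pt "1 0 137" --pt "1 0 137" --pt "1 0 137" --twist '[0, 0, 0, 0, 0, 0]'

```text
time: 9.15
ee_pos: [0.4352, 0.334, 0.041]
orientation: [0.0, 1.0, 0.0, 0.0]
force: [-0.5, 0.5, 0.6]
finger_gap: 0.0939
grasp_force: 0.0
```

>>> servo_tool --pt "0 0 0" --pt "0 0 0" --pt "0 0 0" --pt "0 0 0" --pt "0 0 0" --pt "0 0 0" --pt "0 0 0" --twist '[0, 0, 0, 0, 0, 0, 0]' --hand -1

```text
time: 9.85
ee_pos: [0.4343, 0.334, 0.041]
orientation: [-0.0, 1.0, -0.0, 0.0]
force: [-0.2, -2.5, 5.0]
finger_gap: 0.0624
grasp_force: 30.0
```

>>> servo_tool --pt "0 0 -20" --pt "0 0 -60" --pt "0 0 -100" --pt "0 0 -140" --pt "0 0 -170" --pt "0 0 -170" --twist '[0, 0, 0, 0, 0, 0]'

```text
time: 10.45
ee_pos: [0.4361, 0.3356, 0.2151]
orientation: [-0.0, 1.0, 0.002, 0.004]
force: [0.2, 0.2, -0.8]
finger_gap: 0.0622
grasp_force: 30.0
```

Run:
```python
from h import *
for n in('top','scene'):
    c=cap(n); 
    x0,x1,y0,y1=(345,415,205,262) if n=='top' else (120,200,200,265)
    a=c['frame'][y0:y1,x0:x1]; b=cv2.resize(a,None,fx=6,fy=6,interpolation=cv2.INTER_CUBIC)
    cv2.imwrite('pics/pan_%s.png'%n,b[:,:,::-1])
    # saturation: box is cream, pan grey
    for P in((.4975,-.205,.096),): print(n,(np.array(proj(c,P))-[x0,y0])*6, [(np.array(proj(c,np.array(P)+.055*np.array(d)))-[x0,y0]).round(1)*6 for d in((1,0,0),(-1,0,0),(0,1,0),(0,-1,0))])
a=cv2.imread('pics/pan_top.png');b=cv2.imread('pics/pan_scene.png');print(a.shape,b.shape)
h=max(a.shape[0],b.shape[0]); o=np.zeros((h,a.shape[1]+b.shape[1],3),np.uint8);o[:a.shape[0],:a.shape[1]]=a;o[:b.shape[0],a.shape[1]:]=b
cv2.imwrite('pics/pan.png',o[:, :800] if o.shape[1]<=800 else cv2.resize(o,(800,int(h*800/o.shape[1])))); print(o.shape)
```

```text
top [222.0140541  186.12151718] [array([217.8,  70.8]), array([226.2, 302.4]), array([106.2, 187.2]), array([338.4, 184.8])]
scene [243.99703856 191.26694576] [array([290.4, 315.6]), array([199.8,  73.2]), array([394.2, 136.8]), array([ 90. , 247.2])]
(342, 420, 3) (390, 480, 3)
(390, 900, 3)
```

View pics/pan.png

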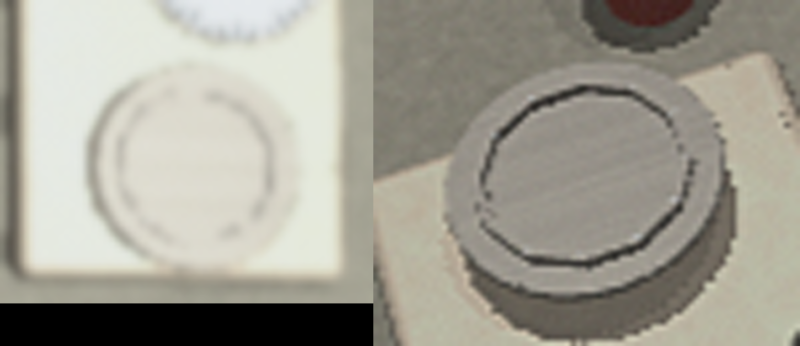

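In the top crop the lip ring centres at (195,166), and in the scene crop at (586,176). That puts the pan at about (.4985, -.205).

>>> servo_tool --pt "-5 -45 0" --pt "-10 -90 0" --pt "-16 -135 0" --pt "-21 -180 0" --pt "-26 -225 0" --pt "-32 -270 0" --pt "-37 -315 0" --pt "-42 -360 0" --pt "-48 -405 0" --pt "-53 -450 0" --pt "-58 -495 0" --pt "-63 -539 0" --pt "-63 -539 0" --pt "-63 -539 0" --pt "-63 -539 30" --pt "-63 -539 55" --pt "-63 -539 68" --pt "-63 -539 75" --pt "-63 -539 75" --pt "-63 -539 75" --twist '[0, 0, 0, 0, 0, 0, 0, 0, 0, 0, 0, 0, 0, 0, 0, 0, 0, 0, 0, 0]'

```text
time: 12.55
ee_pos: [0.4976, -0.205, 0.1364]
orientation: [-0.0, 1.0, -0.001, 0.001]
force: [-0.5, 0.6, -0.1]
finger_gap: 0.0622
grasp_force: 30.0
```

Run:
```python
from h import *
s=readout.get_state(); print(s['ee_pos'],s['finger_gap'],s['force'])
go(.4985,-.205,.135,90)
c=cap('top','t5.png'); w=cap('wrist')
rims(c); rims(c,thr=190); rims(w,thr=190)
```

```text
[ 0.49760693 -0.20498206  0.13640685] 0.062221487018425045 [-0.54181214  0.56661125 -0.10840547]
move [-0.9 -0.   1.4] twist 0.001 yaw now 90.1 q6 [-0.6  -2.17] t 12.55
(0.6348, 0.2592, 0.027, [213, 184, 18, 18])
(0.6, 0.0342, 0.0279, [288, 195, 19, 16])
(0.5399, 0.1388, 0.0306, [252, 215, 20, 18])
(0.5229, 0.4536, 0.0281, [147, 221, 19, 19])
(0.466, 0.0252, 0.03, [291, 238, 21, 19])
(0.4578, 0.1862, 0.0279, [238, 242, 16, 20])
(1.2233, -0.7669, 0.029, [542, 0, 18, 7])
(1.0399, 0.8632, 0.0285, [22, 59, 17, 14])
(0.8051, 0.8195, 0.0348, [37, 128, 4, 23])
(0.6349, 0.2597, 0.0259, [213, 184, 18, 17])
(0.5221, 0.4531, 0.0256, [148, 222, 17, 17])
(0.4563, -0.2603, 0.0337, [152, 125, 86, 60])
(0.4706, -0.1923, 0.033, [248, 138, 91, 56])
(0.6642, -0.2675, 0.0287, [169, 386, 64, 27])
```

>>> servo_tool --pt "0 0 2" --pt "0 0 3" --pt "0 0 3" --pt "0 0 3" --twist '[0, 0, 0, 0]'

```text
time: 13.05
ee_pos: [0.4973, -0.2053, 0.1329]
orientation: [-0.0, 1.0, -0.0, 0.0]
force: [0.8, 0.2, 2.1]
finger_gap: 0.0618
grasp_force: 30.0
```

>>> servo_tool --pt "0 0 0" --pt "0 0 0" --pt "0 0 0" --pt "0 0 0" --pt "0 0 -20" --pt "0 0 -60" --pt "0 0 -85" --pt "0 0 -85" --twist '[0, 0, 0, 0, 0, 0, 0, 0]' --hand 1

```text
time: 13.85
ee_pos: [0.499, -0.2062, 0.2218]
orientation: [-0.0, 1.0, -0.002, 0.003]
force: [-0.7, 0.1, 0.7]
finger_gap: 0.0941
grasp_force: 0.0
```

Run:
```python
from h import *
w=cap('wrist','w6.png')
for t in(165,180,190,205): print(t);rims(w,thr=t);rims(w,.152,t)
go(.4715,.0252,.12,90)
```

```text
165
(0.4587, -0.2598, 0.0344, [184, 114, 65, 46])
(0.4722, 0.0254, 0.0322, [494, 116, 66, 70])
(0.4935, -0.1965, 0.0251, [261, 162, 51, 22])
(0.6048, 0.0287, 0.0319, [476, 253, 64, 52])
(0.4475, -0.245, 0.0251, [184, 114, 65, 46])
(0.4595, -0.1925, 0.0301, [251, 123, 90, 48])
180
(0.4591, -0.2602, 0.0325, [186, 116, 61, 43])
(0.4722, 0.0252, 0.0318, [494, 116, 66, 69])
(0.6048, 0.0287, 0.0316, [476, 254, 64, 51])
(0.4591, -0.1929, 0.0297, [251, 123, 89, 48])
190
(0.4595, -0.2598, 0.0318, [186, 117, 61, 42])
(0.4725, 0.0252, 0.0317, [495, 119, 65, 66])
(0.4737, -0.1871, 0.0394, [254, 123, 86, 48])
(0.5786, -0.2671, 0.0394, [188, 222, 64, 63])
(0.5944, 0.017, 0.0268, [477, 254, 43, 37])
(0.4588, -0.1918, 0.0288, [254, 123, 86, 48])
(0.5351, -0.2503, 0.0288, [188, 222, 64, 63])
205
(0.4595, -0.2597, 0.0301, [188, 119, 58, 40])
(0.5748, -0.265, 0.0352, [190, 222, 61, 54])
(0.5323, -0.2488, 0.0257, [190, 222, 61, 54])
move [ 26.6 230.8  98.5] twist 0.0 yaw now 90.0 q6 [-0.6  -2.17] t 13.9
```

View pics/w6.png

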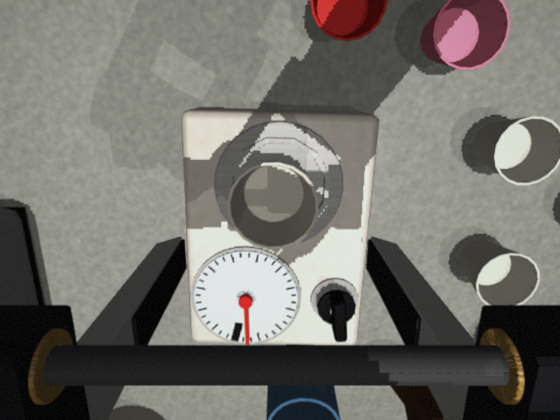

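The cup stands upright in the pan, with its rim centred at (273,205) and the pan at about (279,183). The next cup is at (.4723,.0253).

>>> servo_tool --pt "5 46 0" --pt "10 92 0" --pt "16 138 0" --pt "21 184 0" --pt "26 230 0" --pt "26 230 0" --pt "26 230 45" --pt "26 230 90" --pt "26 230 135" --pt "26 230 165" --pt "26 230 177" --pt "26 230 177" --pt "26 230 177" --twist '[0, 0, 0, 0, 0, 0, 0, 0, 0, 0, 0, 0, 0]'

```text
time: 15.2
ee_pos: [0.4718, 0.0246, 0.0413]
orientation: [0.0, 1.0, -0.0, 0.001]
force: [-0.4, 0.3, 0.6]
finger_gap: 0.0937
grasp_force: 0.0
```

Run:
```python
from h import *
import glob
s=readout.get_state(); print(s['ee_pos'])
c=cap('top'); sc=cap('scene'); w=cap('wrist')
rims(w,thr=180); rims(c)
x=cv2.resize(c['frame'][200:265,340:420],(480,390)); y=cv2.resize(sc['frame'][180:260,115:205],(439,390))
cv2.imwrite('pics/p7.png',cv2.resize(np.hstack([x,y]),(800,339))[:,:,::-1])
print(np.array(proj(c,(.4985,-.205,.152)))-[340,200],np.array(proj(sc,(.4985,-.205,.152)))-[115,180])
```

```text
[0.47178774 0.02459525 0.04129278]
(0.4773, -0.0664, 0.0364, [54, 204, 79, 136])
(0.5587, -0.0288, 0.032, [116, 386, 119, 34])
(0.5523, 0.0824, 0.0359, [318, 386, 126, 34])
(1.2163, 0.942, 0.04, [0, 3, 17, 21])
(1.1231, 0.94, 0.03, [0, 34, 14, 15])
(0.6349, 0.2595, 0.0268, [213, 184, 18, 18])
(0.522, 0.4536, 0.0271, [147, 222, 18, 18])
[46.86666854 34.48495867] [40.39424591 37.32778625]
```

View pics/p7.png

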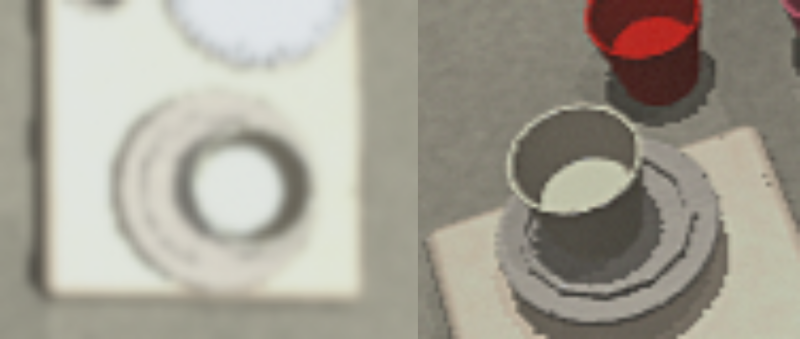

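The cup on the pan projects where expected. Now I grip this one.

>>> servo_tool --pt "0 0 0" --pt "0 0 0" --pt "0 0 0" --pt "0 0 0" --pt "0 0 0" --pt "0 0 0" --pt "0 0 0" --pt "0 0 -30" --pt "0 0 -80" --pt "0 0 -130" --pt "0 0 -180" --pt "0 0 -200" --pt "0 0 -200" --twist '[0, 0, 0, 0, 0, 0, 0, 0, 0, 0, 0, 0, 0]' --hand -1

```text
time: 16.65
ee_pos: [0.4728, 0.025, 0.244]
orientation: [-0.0, 1.0, -0.0, 0.004]
force: [0.1, -0.1, -1.8]
finger_gap: 0.0619
grasp_force: 32.3
```

Run:
```python
from h import *
go(.4985,-.205,.158,90); s=readout.get_state(); print(s['finger_gap'])
```

```text
move [ -25.  -229.9   86.4] twist 0.0 yaw now 90.0 q6 [-0.19 -1.76] t 16.65
0.061890076165803914
```

>>> servo_tool --pt "-5 -46 0" --pt "-10 -92 0" --pt "-16 -138 0" --pt "-21 -184 0" --pt "-26 -230 0" --pt "-26 -230 0" --pt "-26 -230 0" --pt "-26 -230 25" --pt "-26 -230 50" --pt "-26 -230 65" --pt "-26 -230 75" --pt "-26 -230 81" --pt "-26 -230 84" --pt "-26 -230 84" --twist '[0, 0, 0, 0, 0, 0, 0, 0, 0, 0, 0, 0, 0, 0]'

```text
time: 18.05
ee_pos: [0.4974, -0.2052, 0.1571]
orientation: [-0.0, 1.0, -0.0, 0.0]
force: [-0.7, 0.2, 0.6]
finger_gap: 0.0615
grasp_force: 31.9
```

>>> servo_tool --pt "0 0 0" --pt "0 0 0" --pt "0 0 0" --pt "0 0 0" --pt "0 0 -20" --pt "0 0 -50" --pt "0 0 -80" --pt "0 0 -80" --twist '[0, 0, 0, 0, 0, 0, 0, 0]' --hand 1

```text
time: 18.85
ee_pos: [0.4992, -0.2063, 0.2415]
orientation: [-0.0, 1.0, -0.002, 0.004]
force: [0.8, 0.0, 0.3]
finger_gap: 0.0939
grasp_force: 0.0
```

Run:
```python
from h import *
w=cap('wrist'); sc=cap('scene'); rims(w,thr=180)
cv2.imwrite('pics/p8.png',np.hstack([cv2.resize(sc['frame'][120:340,110:340],(400,383)),cv2.resize(w['frame'],(400,300))[:].copy() if 0 else cv2.resize(w['frame'],(400,383))])[:,:,::-1])
go(.6048,.0287,.04,90)
```

```text
(0.46, -0.2597, 0.034, [190, 113, 60, 43])
(0.6049, 0.0287, 0.0317, [467, 245, 61, 54])
move [-107.4  233.8  196.7] twist 0.0 yaw now 90.0 q6 [-0.6  -2.17] t 18.95
```

View pics/p8.png

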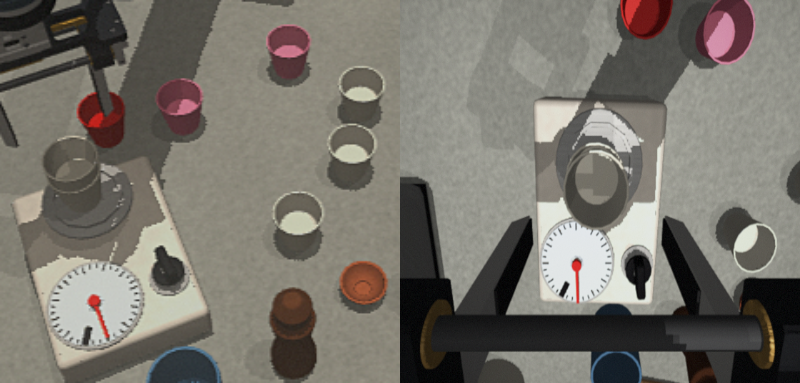

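The cups are nested upright. The next cup is at (.6049,.0287).

>>> servo_tool --pt "-18 39 0" --pt "-36 78 0" --pt "-54 117 0" --pt "-72 156 0" --pt "-90 195 0" --pt "-107 234 0" --pt "-107 234 0" --pt "-107 234 45" --pt "-107 234 90" --pt "-107 234 135" --pt "-107 234 170" --pt "-107 234 190" --pt "-107 234 196" --pt "-107 234 196" --pt "-107 234 196" --twist '[0, 0, 0, 0, 0, 0, 0, 0, 0, 0, 0, 0, 0, 0, 0]'

```text
time: 20.45
ee_pos: [0.6046, 0.0288, 0.0415]
orientation: [0.0, 1.0, -0.0, 0.001]
force: [0.1, 0.0, 0.2]
finger_gap: 0.0939
grasp_force: 0.0
```

>>> servo_tool --pt "0 0 0" --pt "0 0 0" --pt "0 0 0" --pt "0 0 0" --pt "0 0 0" --pt "0 0 0" --pt "0 0 0" --pt "0 0 -30" --pt "0 0 -80" --pt "0 0 -130" --pt "0 0 -180" --pt "0 0 -200" --pt "0 0 -200" --twist '[0, 0, 0, 0, 0, 0, 0, 0, 0, 0, 0, 0, 0]' --hand -1

```text
time: 21.75
ee_pos: [0.6058, 0.0292, 0.2445]
orientation: [-0.0, 1.0, -0.0, 0.004]
force: [0.2, -0.1, -2.0]
finger_gap: 0.0615
grasp_force: 33.6
```

Run:
```python
from h import *
go(.4985,-.205,.181,90); s=readout.get_state(); print(s['finger_gap'])
```

```text
move [ 107.9 -234.1   62.8] twist 0.0 yaw now 90.0 q6 [-0.14 -1.71] t 21.75
0.06152084983978052
```

>>> servo_tool --pt "18 -39 0" --pt "36 -78 0" --pt "54 -117 0" --pt "72 -156 0" --pt "90 -195 0" --pt "107 -234 0" --pt "107 -234 0" --pt "107 -234 0" --pt "107 -234 20" --pt "107 -234 40" --pt "107 -234 52" --pt "107 -234 58" --pt "107 -234 61" --pt "107 -234 61" --twist '[0, 0, 0, 0, 0, 0, 0, 0, 0, 0, 0, 0, 0, 0]'

```text
time: 23.15
ee_pos: [0.4973, -0.2046, 0.1798]
orientation: [-0.0, 1.0, 0.0, 0.0]
force: [-0.9, 0.0, 0.1]
finger_gap: 0.0615
grasp_force: 33.4
```

>>> servo_tool --pt "0 0 0" --pt "0 0 0" --pt "0 0 0" --pt "0 0 0" --pt "0 0 -20" --pt "0 0 -50" --pt "0 0 -70" --pt "0 0 -70" --twist '[0, 0, 0, 0, 0, 0, 0, 0]' --hand 1

```text
time: 23.95
ee_pos: [0.4986, -0.206, 0.253]
orientation: [-0.0, 1.0, -0.002, 0.003]
force: [-0.1, -0.2, 0.9]
finger_gap: 0.0938
grasp_force: 0.0
```

Run:
```python
from h import *
c=cap('top','t9.png'); rims(c); print(); rims(c,.198,150)
go(.5405,.1380,.04,90)
```

```text
(0.635, 0.2596, 0.0273, [213, 184, 18, 18])
(0.5399, 0.1388, 0.0324, [252, 213, 20, 22])
(0.5226, 0.4539, 0.0282, [147, 221, 19, 19])
(0.4706, -0.1788, 0.0312, [360, 241, 22, 13])
(0.4577, 0.1886, 0.0282, [238, 242, 16, 20])

(0.7044, -0.6006, 0.0396, [523, 142, 31, 14])
(0.4686, -0.1514, 0.0289, [360, 241, 23, 14])
(0.3032, -0.3292, 0.0325, [431, 299, 24, 21])
(0.1835, -0.0164, 0.0265, [315, 350, 12, 20])
move [-42.3 343.7 210.3] twist 0.0 yaw now 90.0 q6 [-0.6  -2.17] t 24.0
```

>>> servo_tool --pt "-5 43 0" --pt "-10 86 0" --pt "-16 129 0" --pt "-21 172 0" --pt "-26 215 0" --pt "-31 258 0" --pt "-37 301 10" --pt "-42 342 50" --pt "-42 342 50" --pt "-42 342 50" --twist '[0, 0, 0, 0, 0, 0, 0, 0, 0, 0]'

```text
time: 25.0
ee_pos: [0.5371, 0.1377, 0.1964]
orientation: [-0.001, 1.0, -0.0, -0.003]
force: [0.5, -0.4, 0.0]
finger_gap: 0.0942
grasp_force: 0.0
```

Run:
```python
from h import *
w=cap('wrist','w10.png')
for t in(100,120,180):print(t);rims(w,thr=t)
c=cap('top'); rims(c)
go(.540,.137,.0415,90)
```

```text
100
(0.625, -0.1191, 0.0275, [0, 252, 10, 53])
120
180
(0.4534, 0.1923, 0.0324, [317, 46, 66, 83])
(0.5206, 0.1355, 0.0255, [243, 154, 60, 17])
(0.5225, 0.4537, 0.0277, [147, 222, 18, 18])
move [ -1.    0.8 158. ] twist -0.0 yaw now 90.0 q6 [ 0.04 -1.53] t 25.1
```

>>> servo_tool --pt "-1 0 45" --pt "-1 0 90" --pt "-1 0 130" --pt "-1 0 152" --pt "-1 0 158" --pt "-1 0 158" --pt "-1 0 158" --twist '[0, 0, 0, 0, 0, 0, 0]'

```text
time: 25.8
ee_pos: [0.5418, 0.1366, 0.0437]
orientation: [0.0, 1.0, 0.0, 0.002]
force: [-0.1, -0.4, 0.5]
finger_gap: 0.0939
grasp_force: 0.0
```

>>> servo_tool --pt "0 0 0" --pt "0 0 0" --pt "0 0 0" --pt "0 0 0" --pt "0 0 0" --pt "0 0 0" --pt "0 0 0" --pt "0 0 -30" --pt "0 0 -80" --pt "0 0 -130" --pt "0 0 -180" --pt "0 0 -220" --pt "0 0 -220" --twist '[0, 0, 0, 0, 0, 0, 0, 0, 0, 0, 0, 0, 0]' --hand -1

```text
time: 27.1
ee_pos: [0.543, 0.1376, 0.2684]
orientation: [-0.0, 1.0, 0.001, 0.006]
force: [0.6, -1.0, -0.8]
finger_gap: 0.0606
grasp_force: 30.1
```

Run:
```python
from h import *
go(.4985,-.205,.204,90); s=readout.get_state(); print(s['finger_gap'],s['ee_pos'])
c=cap('top'); rims(c)
```

```text
move [  45.4 -342.6   63.5] twist 0.0 yaw now 90.0 q6 [ 0.05 -1.53] t 27.1
0.06064565717324012 [0.54299804 0.13758084 0.26844456]
(0.5225, 0.4537, 0.0277, [147, 222, 18, 18])
```

Run:
```python
from h import *
w=cap('wrist'); sc=cap('scene')
cv2.imwrite('pics/p11.png',np.hstack([cv2.resize(sc['frame'][40:300,110:400],(400,359)),cv2.resize(w['frame'],(400,359))])[:,:,::-1])
```

```text
(no output)
```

View pics/p11.png

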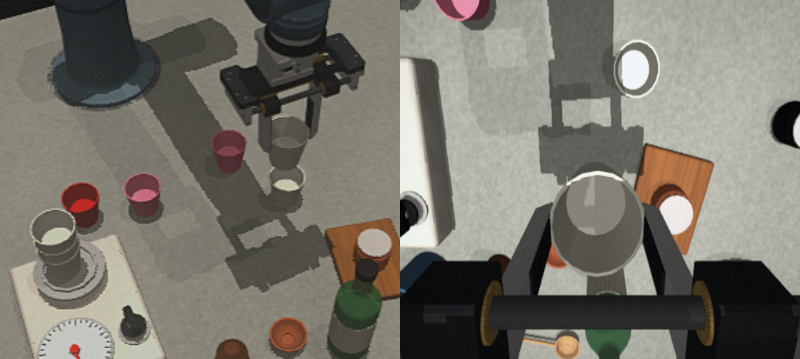

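The cup is held upright, with its rim centred at about (276,261) in the full wrist image. I'm checking its offset.

Run:
```python
from h import *
w=cap('wrist'); s=readout.get_state(); print(s['ee_pos'],s['finger_gap'])
for z in(.275,.28,.285,.29): print(z,onz(w,276,261,z),(onz(w,341,261,z)-onz(w,211,261,z))[1]/2)
```

```text
[0.53856159 0.13713489 0.25870326] 0.06117051329312398
0.275 [0.53678015 0.13805577 0.275     ] 0.03122761427298741
0.28 [0.53441387 0.13804787 0.28      ] 0.03028230085158544
0.285 [0.53204759 0.13803997 0.285     ] 0.02933698743018348
0.29 [0.52968131 0.13803207 0.29      ] 0.028391674008781502
```

>>> servo_tool --pt "5 -43 -12" --pt "10 -86 -12" --pt "15 -129 -12" --pt "20 -172 -12" --pt "25 -215 -12" --pt "30 -258 -12" --pt "35 -300 -12" --pt "39 -342 -12" --pt "39 -342 -12" --pt "39 -342 -12" --pt "39 -342 -12" --twist '[0, 0, 0, 0, 0, 0, 0, 0, 0, 0, 0]'

```text
time: 28.4
ee_pos: [0.5006, -0.2036, 0.272]
orientation: [-0.001, 1.0, 0.001, -0.001]
force: [0.3, 0.4, -1.2]
finger_gap: 0.0611
grasp_force: 30.1
```

Run:
```python
from h import *
go(.500,-.205,.205,90); s=readout.get_state(); print(s['finger_gap'],s['ee_pos'])
```

```text
move [ 0.5 -1.5 67. ] twist 0.001 yaw now 90.1 q6 [-0.6  -2.17] t 28.4
0.061085709357527655 [ 0.50063753 -0.20363852  0.27195501]
```

>>> servo_tool --pt "0 -1 25" --pt "0 -1 45" --pt "0 -1 56" --pt "0 -1 62" --pt "0 -1 66" --pt "0 -1 67" --pt "0 -1 67" --pt "0 -1 67" --twist '[0, 0, 0, 0, 0, 0, 0, 0]'

```text
time: 29.2
ee_pos: [0.5013, -0.206, 0.2072]
orientation: [-0.0, 1.0, -0.0, 0.0]
force: [-0.6, 1.1, -1.0]
finger_gap: 0.0613
grasp_force: 30.1
```

>>> servo_tool --pt "0 0 0" --pt "0 0 0" --pt "0 0 0" --pt "0 0 0" --pt "0 0 -20" --pt "0 0 -50" --pt "0 0 -65" --pt "0 0 -65" --twist '[0, 0, 0, 0, 0, 0, 0, 0]' --hand 1

```text
time: 30.0
ee_pos: [0.5022, -0.2067, 0.2742]
orientation: [-0.0, 1.0, -0.002, 0.002]
force: [0.1, 1.0, 0.6]
finger_gap: 0.0937
grasp_force: 0.0
```

Run:
```python
from h import *
c=cap('top','t12.png'); sc=cap('scene','s12.png'); rims(c); print(); rims(c,.22,190)
go(.4540,.1910,.04,90)
```

```text
(0.6348, 0.2592, 0.027, [213, 184, 18, 18])
(0.523, 0.4536, 0.0282, [147, 221, 19, 19])
(0.4749, -0.179, 0.0372, [358, 239, 26, 16])
(0.4577, 0.1886, 0.0282, [238, 242, 16, 20])

(1.1029, -0.6546, 0.0328, [541, 0, 19, 17])
(0.9683, 0.7629, 0.038, [18, 52, 21, 21])
(0.814, -0.4759, 0.0385, [478, 98, 29, 29])
(0.825, 0.7189, 0.0291, [38, 103, 5, 22])
(0.7583, 0.7374, 0.025, [29, 129, 6, 19])
(0.7553, 0.7187, 0.0301, [37, 128, 4, 23])
(0.6952, 0.7625, 0.0363, [9, 154, 24, 16])
move [ 46.6 396.7 230.9] twist 0.0 yaw now 90.0 q6 [-0.6  -2.17] t 30.1
```

>>> servo_tool --pt "6 50 0" --pt "12 100 0" --pt "18 150 0" --pt "24 200 0" --pt "30 250 0" --pt "36 300 0" --pt "42 350 0" --pt "48 397 0" --pt "48 397 45" --pt "48 397 75" --pt "48 397 75" --pt "48 397 75" --twist '[0, 0, 0, 0, 0, 0, 0, 0, 0, 0, 0, 0]'

```text
time: 31.3
ee_pos: [0.4523, 0.1909, 0.1957]
orientation: [0.0, 1.0, -0.0, -0.001]
force: [0.6, -0.3, -0.3]
finger_gap: 0.0942
grasp_force: 0.0
```

Run:
```python
from h import *
w=cap('wrist'); f=cv2.cvtColor(w['frame'],cv2.COLOR_RGB2GRAY)
print(proj(w,(.4535,.191,.06)))
h=cv2.HoughCircles(cv2.GaussianBlur(f,(3,3),0),cv2.HOUGH_GRADIENT,1.5,30,param1=80,param2=25,minRadius=30,maxRadius=45)
for u,v,r in h[0][:6]: print(u,v,r,onz(w,u,v,.06).round(4))
cv2.imwrite('pics/w13.png',w['frame'][:,:,::-1])
go(.4535,.191,.0415,90)
```

```text
(np.float64(275.0843605441802), np.float64(189.07781197858384))
275.25 188.25 35.7 [0.4528 0.1911 0.06  ]
200.25 47.25 40.35 [0.3385 0.1322 0.06  ]
332.25 348.75 35.85 [0.6166 0.2477 0.06  ]
527.25 243.75 30.6 [0.5045 0.4199 0.06  ]
30.75 92.25 33.75 [ 0.3727 -0.007   0.06  ]
345.75 311.25 34.05 [0.5744 0.2588 0.06  ]
move [0.000e+00 1.000e-01 1.557e+02] twist -0.0 yaw now 90.0 q6 [ 0.17 -1.4 ] t 31.35
```

Hough puts the cup at (.4528,.1911), directly below the gripper. I descend and grip it.

>>> servo_tool --pt "0 0 45" --pt "0 0 90" --pt "0 0 130" --pt "0 0 150" --pt "0 0 155" --pt "0 0 155" --pt "0 0 155" --twist '[0, 0, 0, 0, 0, 0, 0]'

```text
time: 32.05
ee_pos: [0.455, 0.1913, 0.0437]
orientation: [0.0, 1.0, 0.0, 0.002]
force: [0.7, 0.1, -0.3]
finger_gap: 0.0941
grasp_force: 0.0
```

>>> servo_tool --pt "0 0 0" --pt "0 0 0" --pt "0 0 0" --pt "0 0 0" --pt "0 0 0" --pt "0 0 0" --pt "0 0 0" --pt "0 0 -30" --pt "0 0 -80" --pt "0 0 -130" --pt "0 0 -180" --pt "0 0 -230" --pt "0 0 -255" --pt "0 0 -255" --pt "0 0 -255" --twist '[0, 0, 0, 0, 0, 0, 0, 0, 0, 0, 0, 0, 0, 0, 0]' --hand -1

```text
time: 33.55
ee_pos: [0.4524, 0.1909, 0.295]
orientation: [-0.0, 1.0, -0.0, -0.001]
force: [0.1, -0.2, -2.2]
finger_gap: 0.0622
grasp_force: 30.0
```

Run:
```python
from h import *
go(.4985,-.205,.23,90); s=readout.get_state(); print(s['finger_gap'],s['ee_pos'])
w=cap('wrist'); sc=cap('scene')
cv2.imwrite('pics/p14.png',np.hstack([cv2.resize(sc['frame'][150:340,110:300],(400,400)),cv2.resize(w['frame'],(400,400))])[:,:,::-1])
```

```text
move [ -46.2 -395.9   65.1] twist 0.0 yaw now 90.0 q6 [ 0.17 -1.4 ] t 33.55
0.06215209386684597 [0.45238008 0.1909108  0.29499423]
```

View pics/p14.png

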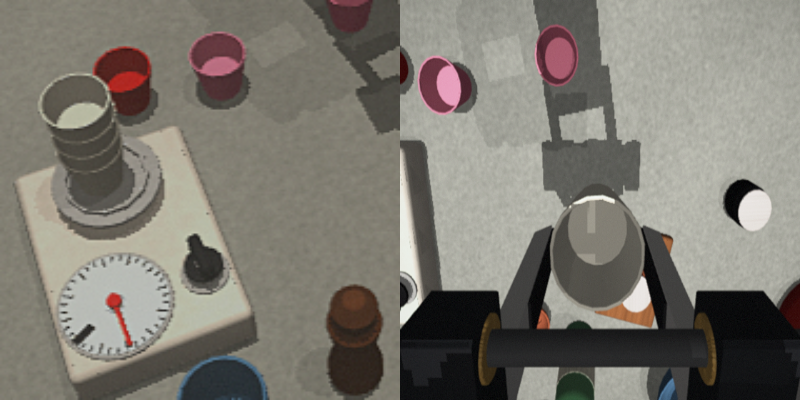

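Four cups are nested upright and the fifth is held. I place it on the stack.

>>> servo_tool --pt "-5 -49 0" --pt "-11 -98 0" --pt "-17 -147 0" --pt "-23 -196 0" --pt "-28 -245 0" --pt "-34 -294 0" --pt "-40 -343 0" --pt "-46 -395 0" --pt "-46 -395 0" --pt "-46 -395 0" --pt "-46 -395 25" --pt "-46 -395 45" --pt "-46 -395 57" --pt "-46 -395 63" --pt "-46 -395 66" --pt "-46 -395 68" --pt "-46 -395 68" --pt "-46 -395 68" --twist '[0, 0, 0, 0, 0, 0, 0, 0, 0, 0, 0, 0, 0, 0, 0, 0, 0, 0]'

```text
time: 35.45
ee_pos: [0.4993, -0.2041, 0.2292]
orientation: [-0.0, 1.0, -0.0, 0.001]
force: [-0.2, -0.3, -0.3]
finger_gap: 0.0619
grasp_force: 30.0
```

>>> servo_tool --pt "0 0 0" --pt "0 0 0" --pt "0 0 0" --pt "0 0 0" --pt "0 0 -20" --pt "0 0 -50" --pt "0 0 -60" --pt "0 0 -60" --twist '[0, 0, 0, 0, 0, 0, 0, 0]' --hand 1

```text
time: 36.25
ee_pos: [0.4998, -0.2044, 0.2903]
orientation: [-0.0, 1.0, -0.001, 0.002]
force: [-0.0, 0.4, -0.4]
finger_gap: 0.094
grasp_force: 0.0
```

```bash
cat >> h.py <<'E'
def dial(c,C0,show=True):
    """angles (deg, world ccw from +x) of pointer (red) and mark (black) about dial centre; C0 approx centre"""
    f=c['frame']; hsv=cv2.cvtColor(f,cv2.COLOR_RGB2HSV)
    H,W=f.shape[:2]; uu,vv=np.meshgrid(np.arange(W),np.arange(H))
    o,_=ray(c,0,0); R=np.linalg.inv(np.array(c['world_to_cam']))[:3,:3]
    D=np.stack([(uu-c['cx'])/c['fx'],-(vv-c['cy'])/c['fy'],-np.ones_like(uu,float)],-1)@R.T
    P=o+D*((.072-o[2])/D[...,2])[...,None]
    x,y=P[...,0]-C0[0],P[...,1]-C0[1]; r=np.hypot(x,y); a=np.arctan2(y,x)
    red=((hsv[...,0]<8)|(hsv[...,0]>172))&(hsv[...,1]>120)&(hsv[...,2]>90)
    # hub
    hub=red&(r<.012); hc=(P[...,0][hub].mean(),P[...,1][hub].mean()) if hub.any() else None
    g=f.max(2)
    out={}
    pr=red&(r>.018)&(r<.055)
    mk=(g<90)&(r>.026)&(r<.048)
    mk=cv2.morphologyEx(mk.astype(np.uint8),cv2.MORPH_OPEN,np.ones((2,2)))>0
    for n,m in(('ptr',pr),('mark',mk)):
        w=m.sum(); out[n]=(int(w),round(float(np.degrees(np.angle(np.exp(1j*a[m]).mean()))),2) if w else None, round(float(np.abs(np.exp(1j*a[m]).mean())),4) if w else None)
    if show: print('hub',np.round(hc,4) if hc else None,out)
    return hc,out
E
python3 - <<'E'
from h import *
s=readout.get_state();print(s['ee_pos'],s['joint_positions'])
for n in('top','scene','wrist'):
    c=cap(n,'d15_%s.png'%n); h,_=dial(c,(.6212,-.2385)); 
    if h: dial(c,h)
c=cap('wrist'); print(onz(c,*[0,0],.1))
E
```

```text
[ 0.49981573 -0.20439509  0.29027648] [-5.98282267e-01 -7.74995016e-02  1.74664418e+00  5.61475085e-05
  1.46862484e+00 -2.16934611e+00]
hub [ 0.6225 -0.2362] {'ptr': (0, None, None), 'mark': (0, None, None)}
hub [ 0.6225 -0.2362] {'ptr': (0, None, None), 'mark': (0, None, None)}
hub [ 0.6225 -0.2403] {'ptr': (32, -2.61, 0.999), 'mark': (28, -70.37, 0.9982)}
hub [ 0.6225 -0.2403] {'ptr': (30, 0.73, 0.9992), 'mark': (33, -71.29, 0.9981)}
hub [ 0.6221 -0.2366] {'ptr': (74, 4.6, 0.9993), 'mark': (1099, 156.61, 0.753)}
hub [ 0.6224 -0.2366] {'ptr': (71, 1.22, 0.9994), 'mark': (1094, 158.11, 0.7649)}
[ 0.34070948 -0.44600872  0.1       ]
```

The scene view shows the pointer at about 0.7° and the mark at about -71°, so the knob must turn roughly 180° clockwise. I hover over the knob to locate it.

>>> servo_tool --pt "-40 18 0" --pt "-80 36 0" --pt "-122 55 0" --pt "-122 55 30" --pt "-122 55 60" --pt "-122 55 80" --pt "-122 55 80" --pt "-122 55 80" --twist '[0, 0, 0, 0, 0, 0, 0, 0]' --hand -0.2

```text
time: 37.25
ee_pos: [0.6207, -0.1487, 0.2079]
orientation: [-0.0, 1.0, 0.0, -0.001]
force: [1.2, -0.8, 0.9]
finger_gap: 0.038
grasp_force: 0.0
```

Run:
```python
from h import *
s=readout.get_state();print(s['ee_pos'],s['finger_gap'])
w=cap('wrist'); sc=cap('scene'); dial(sc,(.6225,-.2403)); h,_=dial(w,(.622,-.237))
f=w['frame']; m=(f.max(2)<60)
u,v=proj(w,(.622,-.149,.104)); print(u,v)
for st,ce,ct in blobs(w,m,100):
    if st[4]<6000: 
        p=np.array([onz(w,*q,.104)[:2] for q in ct[:,0]]).astype(np.float32); print(st.tolist(),ce.round(1),cv2.minAreaRect(p))
cv2.imwrite('pics/p16.png',np.hstack([cv2.resize(sc['frame'][150:340,110:300],(400,400)),cv2.resize(w['frame'],(400,300),interpolation=cv2.INTER_AREA) if 0 else cv2.resize(f[130:330,180:380],(400,400))])[:,:,::-1])
```

```text
[ 0.62066017 -0.14874731  0.20785024] 0.03802051114729942
hub [ 0.6224 -0.2405] {'ptr': (29, 0.39, 0.9993), 'mark': (33, -71.34, 0.9981)}
hub [ 0.6231 -0.2372] {'ptr': (149, 0.95, 0.9993), 'mark': (173, -79.47, 0.9524)}
274.4256370536511 199.29356008243997
[255, 171, 44, 55, 1622] [276.9 195.4] ((0.6206332445144653, -0.1490498036146164), (0.03401297330856323, 0.042047884315252304), 63.828941345214844)
[119, 191, 24, 10, 156] [130.8 195.6] ((0.6190236806869507, -0.26186612248420715), (0.0055034346878528595, 0.01798720844089985), 10.503318786621094)
[512, 257, 48, 54, 1074] [530.7 276.9] ((0.6928154826164246, 0.06605545431375504), (0.02978481724858284, 0.0495397187769413), 65.90990447998047)
[0, 388, 9, 32, 160] [  2.5 407.6] ((0.821717381477356, -0.40175217390060425), (0.0074226814322173595, 0.03646816313266754), 78.57376861572266)
```

View pics/p16.png

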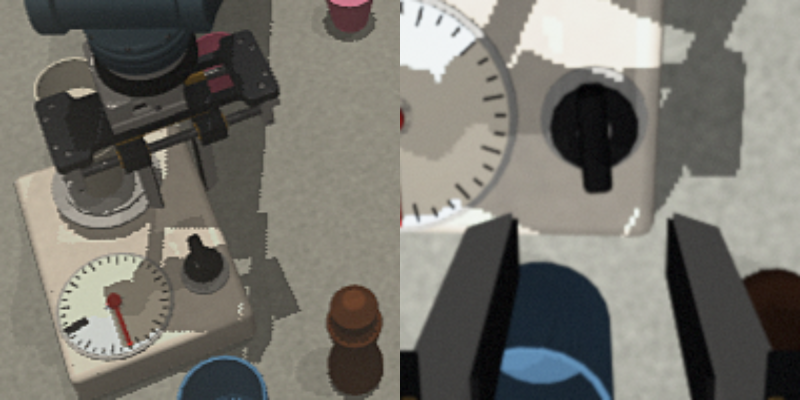

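In the crop the knob bar runs from (593,85) to (597,192), which puts the knob at (.622,-.1465). I descend and grip the bar.

>>> servo_tool --pt "-1 2 40" --pt "-1 2 80" --pt "-1 2 110" --pt "-1 2 122" --pt "-1 2 124" --pt "-1 2 124" --pt "-1 2 124" --twist '[0, 0, 0, 0, 0, 0, 0]'

```text
time: 38.05
ee_pos: [0.6236, -0.1476, 0.0871]
orientation: [-0.0, 1.0, -0.001, 0.002]
force: [-0.2, -0.1, 1.0]
finger_gap: 0.0372
grasp_force: 0.0
```

>>> servo_tool --pt "0 0 0" --pt "0 0 0" --pt "0 0 0" --pt "0 0 0" --pt "0 0 0" --pt "0 0 0" --twist '[0, 0, 0, 0, 0, 0]' --hand -1

```text
time: 38.65
ee_pos: [0.6221, -0.1477, 0.085]
orientation: [-0.0, 1.0, -0.001, 0.0]
force: [-2.0, -4.4, 2.7]
finger_gap: 0.0119
grasp_force: 29.8
```

>>> servo_tool --pt "0 0 0" --pt "0 0 0" --pt "0 0 0" --pt "0 0 0" --pt "0 0 0" --twist '[0.1, 0.2, 0.3, 0.35, 0.35]'

```text
time: 39.15
ee_pos: [0.6222, -0.1472, 0.085]
orientation: [0.174, 0.985, -0.0, 0.0]
force: [-1.5, -3.0, 4.6]
finger_gap: 0.0118
grasp_force: 29.8
```

Run:
```python
from h import *
s=readout.get_state();print(s['ee_pos'],s['finger_gap'],s['force'],s['moment'])
w=cap('wrist'); sc=cap('scene'); t=cap('top'); dial(sc,(.6225,-.2403)); dial(w,(.622,-.237)); dial(t,(.6225,-.236))
```

```text
[ 0.62220315 -0.14721334  0.08497757] 0.01184685488283423 [-1.46024598 -3.04853096  4.58370409] [-0.63445413  0.28175805 -0.02741759]
hub [ 0.6225 -0.2407] {'ptr': (29, -9.02, 0.9993), 'mark': (33, -71.34, 0.9981)}
hub [ 0.6231 -0.2378] {'ptr': (62, -9.05, 0.9982), 'mark': (3723, 2.04, 0.7428)}
hub None {'ptr': (0, None, None), 'mark': (105, -9.58, 0.2618)}
```

>>> servo_tool --pt "0 -1 0" --pt "0 -1 0" --pt "0 -1 0" --pt "0 -1 0" --pt "0 -1 0" --pt "0 -1 0" --twist '[0.1, 0.2, 0.3, 0.4, 0.45, 0.45]'

```text
time: 39.9
ee_pos: [0.6225, -0.1468, 0.085]
orientation: [0.389, 0.921, 0.001, 0.001]
force: [1.0, 2.2, 4.7]
finger_gap: 0.012
grasp_force: 29.8
```

>>> servo_tool --pt "0 0 0" --pt "0 0 0" --pt "0 0 0" --pt "0 0 0" --pt "0 0 0" --pt "0 0 0" --twist '[0.1, 0.2, 0.3, 0.4, 0.45, 0.45]'

```text
time: 40.5
ee_pos: [0.6231, -0.1465, 0.085]
orientation: [0.585, 0.811, 0.002, 0.001]
force: [4.4, 3.8, 3.7]
finger_gap: 0.0118
grasp_force: 29.8
```

>>> servo_tool --pt "0 0 0" --pt "0 0 0" --pt "0 0 0" --pt "0 0 0" --pt "0 0 0" --pt "0 0 0" --twist '[0.1, 0.2, 0.3, 0.4, 0.45, 0.45]'

```text
time: 41.1
ee_pos: [0.6237, -0.1464, 0.085]
orientation: [0.751, 0.66, 0.003, 0.001]
force: [6.6, 4.0, 1.3]
finger_gap: 0.0116
grasp_force: 29.8
```

Run:
```python
from h import *
s=readout.get_state();print(s['ee_pos'],s['finger_gap'],s['force'],s['moment'],s['joint_positions'][5])
sc=cap('scene','s17.png'); dial(sc,(.6225,-.2405)); rims(sc,.246,150)
```

```text
[ 0.62372458 -0.14643553  0.08499501] 0.011648980207517626 [6.60757795 3.9508014  1.30504755] [ 0.742891   -1.1081677   0.03920505] -0.28309696630407233
hub [ 0.6223 -0.2411] {'ptr': (30, -40.01, 0.9991), 'mark': (33, -71.24, 0.9981)}
(0.4993, -0.2238, 0.0272, [126, 183, 16, 21])
(0.8707, -0.3709, 0.0263, [84, 412, 38, 8])
```

>>> servo_tool --pt "1 1 0" --pt "1 1.5 0" --pt "1 1.5 0" --pt "1 1.5 0" --pt "1 1.5 0" --pt "1 1.5 0" --twist '[0.1, 0.2, 0.3, 0.4, 0.5, 0.5]'

```text
time: 41.75
ee_pos: [0.6245, -0.1466, 0.085]
orientation: [0.891, 0.454, 0.001, 0.001]
force: [4.8, 1.5, 3.4]
finger_gap: 0.0115
grasp_force: 29.8
```

>>> servo_tool --pt "0 0 0" --pt "0 0 0" --pt "0 0 0" --pt "0 0 0" --pt "0 0 0" --pt "0 0 0" --twist '[0.1, 0.2, 0.3, 0.4, 0.5, 0.5]'

```text
time: 42.35
ee_pos: [0.6249, -0.1472, 0.085]
orientation: [0.975, 0.22, 0.002, 0.001]
force: [5.7, 0.7, 1.7]
finger_gap: 0.0117
grasp_force: 29.8
```

Run:
```python
from h import *
s=readout.get_state();print(s['ee_pos'],s['finger_gap'],s['force'],s['moment'],s['joint_positions'][5])
sc=cap('scene'); dial(sc,(.6225,-.2407)); w=cap('wrist'); dial(w,(.623,-.237))
```

```text
[ 0.62493812 -0.14721729  0.08499732] 0.011724641028359 [5.69181232 0.72158072 1.68511025] [ 0.02022068 -1.02303136 -0.04187206] 0.7183633083952834
hub [ 0.6217 -0.2413] {'ptr': (35, -63.95, 0.999), 'mark': (211, 123.64, 0.6329)}
hub [ 0.6226 -0.2389] {'ptr': (383, -64.06, 0.9989), 'mark': (5055, -173.26, 0.6759)}
```

>>> servo_tool --pt "0 0 0" --pt "0 0 0" --pt "0 0 0" --pt "0 0 0" --twist '[0.1, 0.2, 0.27, 0.27]'

```text
time: 42.85
ee_pos: [0.625, -0.1476, 0.085]
orientation: [0.996, 0.087, 0.002, 0.001]
force: [6.1, -0.8, 1.1]
finger_gap: 0.0114
grasp_force: 29.8
```

```bash
cat >> h.py <<'E'
def dial2(c,C0,a0=-71,win=35):
    """pointer and mark angle within window, unrolled; mark sampled as dark OR red span"""
    f=cv2.GaussianBlur(c['frame'],(1,1),0); H=[]
    for a in np.arange(a0-win,a0+win,.5):
        for r in np.arange(.030,.050,.001):
            P=(C0[0]+r*np.cos(np.radians(a)),C0[1]+r*np.sin(np.radians(a)),.072)
            u,v=proj(c,P); p=cv2.getRectSubPix(f,(1,1),(float(u),float(v)))[0,0].astype(int); H.append((a,r,*p))
    H=np.array(H); R,G,B=H[:,2],H[:,3],H[:,4]
    red=np.clip((R-(G+B)/2-40)/100,0,1); dark=np.clip((110-H[:,2:5].max(1))/80,0,1)*(H[:,1]>.031)*(H[:,1]<.045)
    s=lambda w:(round(float((w*H[:,0]).sum()/max(w.sum(),1e-6)),2),round(float(w.sum()),1))
    A=np.arange(a0-win,a0+win,.5); prof=lambda w:[(float(x),round(float(w[H[:,0]==x].mean()),1)) for x in A if w[H[:,0]==x].mean()>.25]
    print('ptr',s(red),'mark',s(dark)); print(prof(red)); print(prof(dark))
E
python3 - <<'E'
from h import *
s=readout.get_state();print(s['ee_pos'],s['force'])
sc=cap('scene'); h,_=dial(sc,(.6222,-.2412)); dial2(sc,h)
w=cap('wrist'); h,_=dial(w,(.6226,-.2389)); dial2(w,h)
E
```

```text
[ 0.62504528 -0.14755578  0.08498983] [ 6.11999472 -0.77558123  1.07503265]
hub [ 0.6218 -0.2416] {'ptr': (37, -69.47, 0.999), 'mark': (107, 157.49, 0.6812)}
ptr (-68.61, 234.8) mark (-76.67, 147.1)
[(-72.0, 0.3), (-71.5, 0.5), (-71.0, 0.7), (-70.5, 0.8), (-70.0, 0.9), (-69.5, 0.9), (-69.0, 0.9), (-68.5, 0.9), (-68.0, 0.9), (-67.5, 0.9), (-67.0, 0.9), (-66.5, 0.7), (-66.0, 0.6), (-65.5, 0.4), (-65.0, 0.3)]
[(-79.5, 0.3), (-79.0, 0.4), (-78.5, 0.5), (-78.0, 0.5), (-77.5, 0.5), (-77.0, 0.5), (-76.5, 0.5), (-76.0, 0.5), (-75.5, 0.5), (-75.0, 0.5), (-74.5, 0.4), (-74.0, 0.4), (-73.5, 0.3)]
hub [ 0.6222 -0.2392] {'ptr': (423, -68.82, 0.9989), 'mark': (1977, 169.8, 0.6225)}
ptr (-68.14, 261.7) mark (-75.02, 237.1)
[(-71.5, 0.5), (-71.0, 0.8), (-70.5, 0.9), (-70.0, 0.9), (-69.5, 0.9), (-69.0, 0.9), (-68.5, 0.9), (-68.0, 0.9), (-67.5, 0.9), (-67.0, 0.9), (-66.5, 0.9), (-66.0, 0.9), (-65.5, 0.8), (-65.0, 0.6), (-64.5, 0.3)]
[(-80.0, 0.4), (-79.5, 0.6), (-79.0, 0.6), (-78.5, 0.6), (-78.0, 0.6), (-77.5, 0.6), (-77.0, 0.6), (-76.5, 0.6), (-76.0, 0.6), (-75.5, 0.6), (-75.0, 0.6), (-74.5, 0.6), (-74.0, 0.6), (-73.5, 0.6), (-73.0, 0.6), (-72.5, 0.5)]
```

>>> servo_tool --pt "0 0 0" --pt "0 0 0" --pt "0 0 0" --pt "0 0 -30" --pt "0 0 -75" --pt "0 0 -120" --pt "0 0 -120" --pt "-18 30 -120" --pt "-18 60 -120" --pt "-18 88 -120" --pt "-18 88 -120" --pt "-18 88 -120" --pt "-18 88 -120" --pt "-18 88 -120" --pt "-18 88 -120" --pt "-18 88 -120" --pt "-18 88 -120" --pt "-18 88 -120" --twist '[0, 0, 0, 0, 0, 0, -0.13, -0.26, -0.39, -0.52, -0.65, -0.78, -0.91, -1.04, -1.17, -1.3, -1.4, -1.4]' --hand -0.2

```text
time: 44.75
ee_pos: [0.62, -0.2366, 0.2037]
orientation: [0.707, 0.708, -0.0, -0.001]
force: [0.4, -0.6, -0.3]
finger_gap: 0.0377
grasp_force: 0.0
```

Run:
```python
from h import *
s=readout.get_state();print(s['ee_pos'],s['finger_gap'],s['orientation'])
for n,C in(('scene',(.6222,-.241)),('wrist',(.623,-.238)),('top',(.6226,-.2365))):
    c=cap(n,'d18_%s.png'%n); print(n,proj(c,(C[0],C[1],.072)), np.linalg.inv(np.array(c['world_to_cam']))[:3,3].round(3)); h,_=dial(c,C)
    if h: dial2(c,h,-73,25)
```

```text
[ 0.62003483 -0.23656888  0.20371948] 0.03766886350150526 [ 7.06570318e-01  7.07642369e-01 -2.55103792e-04 -7.73092507e-04]
scene (np.float64(163.54064070420048), np.float64(292.7625852543644)) [ 1.146 -0.21   1.03 ]
hub [ 0.6218 -0.2414] {'ptr': (28, -69.14, 0.9992), 'mark': (31, -72.7, 0.9986)}
ptr (-68.27, 59.1) mark (-75.51, 228.7)
[(-69.5, 0.3), (-69.0, 0.3), (-68.5, 0.3), (-68.0, 0.3), (-67.5, 0.3), (-67.0, 0.3)]
[(-80.5, 0.3), (-80.0, 0.4), (-79.5, 0.4), (-79.0, 0.5), (-78.5, 0.5), (-78.0, 0.6), (-77.5, 0.6), (-77.0, 0.6), (-76.5, 0.6), (-76.0, 0.6), (-75.5, 0.6), (-75.0, 0.6), (-74.5, 0.6), (-74.0, 0.5), (-73.5, 0.5), (-73.0, 0.5), (-72.5, 0.4), (-72.0, 0.3), (-71.5, 0.3)]
wrist (np.float64(278.92994326061824), np.float64(191.47936679333372)) [ 0.621 -0.155  0.384]
hub [ 0.6223 -0.2381] {'ptr': (140, -69.84, 0.9993), 'mark': (185, -79.35, 0.9983)}
ptr (-68.56, 114.8) mark (-79.18, 277.3)
[(-71.0, 0.3), (-70.5, 0.4), (-70.0, 0.5), (-69.5, 0.5), (-69.0, 0.6), (-68.5, 0.6), (-68.0, 0.6), (-67.5, 0.6), (-67.0, 0.5), (-66.5, 0.4)]
[(-84.5, 0.3), (-84.0, 0.4), (-83.5, 0.5), (-83.0, 0.6), (-82.5, 0.6), (-82.0, 0.6), (-81.5, 0.6), (-81.0, 0.6), (-80.5, 0.6), (-80.0, 0.6), (-79.5, 0.6), (-79.0, 0.6), (-78.5, 0.6), (-78.0, 0.6), (-77.5, 0.6), (-77.0, 0.6), (-76.5, 0.6), (-76.0, 0.6), (-75.5, 0.6), (-75.0, 0.6), (-74.5, 0.4), (-74.0, 0.3)]
top (np.float64(389.21095213836315), np.float64(193.84243154990918)) [0.435 0.069 1.25 ]
hub [ 0.6218 -0.2362] {'ptr': (0, None, None), 'mark': (112, -112.49, 0.7324)}
ptr (0.0, 0.0) mark (-53.96, 189.6)
[]
[(-56.5, 0.3), (-56.0, 0.3), (-55.5, 0.3), (-55.0, 0.3), (-54.5, 0.4), (-54.0, 0.4), (-53.5, 0.4), (-53.0, 0.4), (-52.5, 0.4), (-52.0, 0.4), (-51.5, 0.4), (-51.0, 0.5), (-50.5, 0.5), (-50.0, 0.5), (-49.5, 0.5), (-49.0, 0.5), (-48.5, 0.5)]
```

Run:
```python
from h import *
res={}
for n,C in(('scene',(.6222,-.241)),('wrist',(.623,-.238))):
    c=cap(n); f=c['frame']; hsv=cv2.cvtColor(f,cv2.COLOR_RGB2HSV)
    u0,v0=proj(c,(*C,.072)); H,W=f.shape[:2]; uu,vv=np.meshgrid(np.arange(W),np.arange(H)); d=np.hypot(uu-u0,vv-v0)
    R=d.max() and abs(proj(c,(C[0],C[1]-.05,.072))[0]-u0)+0
    S=np.hypot(*(np.array(proj(c,(C[0],C[1]-.05,.072)))-[u0,v0]))/.05
    red=((hsv[...,0]<8)|(hsv[...,0]>172))&(hsv[...,1]>110)&(hsv[...,2]>80)
    hub=red&(d<.009*S); pt=red&(d>.012*S)&(d<.06*S)
    dk=(f.max(2)<95)&(d>.022*S)&(d<.056*S)
    b=[]
    for st,ce,ct in blobs(c,dk,8):
        b.append((int(st[4]),ce.round(1).tolist(),[round(x,1) for x in cv2.minAreaRect(ct)[1]]))
    hc=(uu[hub].mean(),vv[hub].mean()); pu=(uu[pt].mean(),vv[pt].mean())
    # pointer end: furthest red
    k=np.argsort(d*pt,axis=None)[-6:]; tip=(uu.flat[k].mean(),vv.flat[k].mean())
    print(n,'S',round(S),'hub',np.round(hc,1),'ptr',np.round(pu,1),'tip',np.round(tip,1),b)
    bm=max([x for x in b if abs(x[1][0]-tip[0])+abs(x[1][1]-tip[1])<30],key=lambda x:x[0])
    res[n]=(c,hc,pu,tip,bm[1])
a,b=res['scene'],res['wrist']
for i,l in((1,'hub'),(2,'ptr'),(3,'tip'),(4,'mark')): print(l,tri(a[0],a[i],b[0],b[i]))
```

```text
scene S 527 hub [163.6 292.6] ptr [151.2 302.9] tip [144.5 308.2] [(66, [153.2, 267.7], [4.7, 20.6]), (205, [152.2, 306.5], [52.6, 31.9])]
wrist S 1076 hub [277.6 190.7] ptr [290.  221.8] tip [297.5 240. ] [(8, [296.1, 136.9], [0.9, 6.3]), (8, [226.5, 171.1], [7.3, 0.6]), (10, [330.2, 178.8], [1.0, 8.2]), (10, [225.2, 197.7], [1.0, 8.1]), (12, [237.8, 221.2], [1.4, 8.4]), (191, [285.4, 231.1], [23.2, 8.5]), (11, [310.9, 226.7], [6.4, 1.4]), (11, [259.9, 235.5], [1.3, 7.3])]
hub (array([ 0.6216, -0.2395,  0.0702]), 0.003)
ptr (array([ 0.6327, -0.2683,  0.0694]), 0.003)
tip (array([ 0.6397, -0.2837,  0.0728]), 0.0018)
mark (array([ 0.6319, -0.2748,  0.0597]), 0.0099)
```

```bash
cat >> h.py <<'E'
def dial3(c,C,zp=.0625):
    f=c['frame']; hsv=cv2.cvtColor(f,cv2.COLOR_RGB2HSV); u0,v0=proj(c,(*C,.072)); H,W=f.shape[:2]
    uu,vv=np.meshgrid(np.arange(W),np.arange(H)); d=np.hypot(uu-u0,vv-v0)
    S=np.hypot(*(np.array(proj(c,(C[0],C[1]-.05,.072)))-[u0,v0]))/.05
    red=((hsv[...,0]<8)|(hsv[...,0]>172))&(hsv[...,1]>110)&(hsv[...,2]>80)
    hub=red&(d<.009*S); pt=red&(d>.014*S)&(d<.06*S)
    h=onz(c,uu[hub].mean(),vv[hub].mean(),.072)[:2]
    A=lambda q:round(float(np.degrees(np.arctan2(q[1]-h[1],q[0]-h[0]))),2)
    p=onz(c,uu[pt].mean(),vv[pt].mean(),.072); k=np.argsort(d*pt,axis=None)[-8:]; t=onz(c,uu.flat[k].mean(),vv.flat[k].mean(),.072)
    print('hub',h.round(4),'ptr',A(p),'tip',A(t),round(float(np.hypot(*(t[:2]-h))),4))
    for st,ce,ct in blobs(c,(f.max(2)<95)&(d>.022*S)&(d<.056*S),25):
        for z in(zp,): q=onz(c,*ce,z); print('  dark',int(st[4]),[round(x/S*1000,1) for x in cv2.minAreaRect(ct)[1]],'z',z,'ang',A(q),'r',round(float(np.hypot(*(q[:2]-h))),4))
E
python3 - <<'E'
from h import *
dial3(cap('wrist'),(.623,-.238)); dial3(cap('wrist'),(.623,-.238),.066)
go(.6235,-.1475,.2,None)
E
```

```text
hub [ 0.6221 -0.2376] ptr -68.53 tip -68.58 0.0487
  dark 192 [np.float64(21.5), np.float64(7.8)] z 0.0625 ang -79.74 r 0.0415
hub [ 0.6221 -0.2375] ptr -68.58 tip -68.17 0.0486
  dark 191 [np.float64(21.5), np.float64(7.8)] z 0.066 ang -79.56 r 0.0402
move [89.3  3.   4.4] twist 0 yaw now 0.0 q6 [-0.53 -0.54] t 45.1
```

The wrist view puts the pointer at -68.5° and the mark at -79.7°. The plate sits lower than the pointer, which explains the scene camera's parallax. The knob needs about 0.48 rad more, so I regrip it.

>>> servo_tool --pt "40 2 0" --pt "89 5 0" --pt "89 5 0" --pt "89 5 0" --pt "89 5 0" --pt "89 5 0" --pt "89 5 0" --pt "89 5 0" --pt "89 5 0" --pt "89 5 0" --pt "89 5 0" --pt "89 5 40" --pt "89 5 80" --pt "89 5 108" --pt "89 5 118" --pt "89 5 119" --pt "89 5 119" --twist '[0.13, 0.26, 0.39, 0.52, 0.65, 0.78, 0.91, 1.04, 1.17, 1.3, 1.396, 1.396, 1.396, 1.396, 1.396, 1.396, 1.396]'

```text
time: 46.8
ee_pos: [0.6265, -0.1482, 0.0871]
orientation: [0.996, 0.088, 0.001, 0.001]
force: [0.3, 0.9, -0.5]
finger_gap: 0.0376
grasp_force: 0.0
```

>>> servo_tool --pt "0 0 0" --pt "0 0 0" --pt "0 0 0" --pt "0 0 0" --pt "0 0 0" --pt "0 0 0" --pt "0 0 0" --pt "0 0 0" --pt "0 0 0" --pt "0 0 0" --pt "0 0 0" --twist '[0, 0, 0, 0, 0, 0.1, 0.2, 0.3, 0.4, 0.48, 0.48]' --hand -1

```text
time: 47.9
ee_pos: [0.6258, -0.1485, 0.0863]
orientation: [0.988, -0.151, 0.001, 0.001]
force: [-0.2, -0.9, 5.0]
finger_gap: 0.0119
grasp_force: 30.0
```

Run:
```python
from h import *
s=readout.get_state();print(s['ee_pos'],s['force'],s['finger_gap'],s['orientation'])
dial(cap('wrist'),(.6222,-.2385)); dial(cap('scene'),(.6218,-.2414))
```

```text
[ 0.62583605 -0.14849679  0.08633735] [-0.23605701 -0.89703676  5.00992962] 0.01188427429519958 [ 9.88472393e-01 -1.51398909e-01  5.08217531e-04  6.63634005e-04]
hub [ 0.6218 -0.2388] {'ptr': (464, -79.46, 0.9991), 'mark': (671, -85.3, 0.5074)}
hub [ 0.6214 -0.2422] {'ptr': (31, -79.43, 0.9992), 'mark': (27, -70.46, 0.7065)}
```

>>> servo_tool --pt "0 0 0" --pt "0 0 0" --pt "0 0 0" --pt "0 0 -30" --pt "0 0 -75" --pt "0 0 -119" --pt "0 0 -119" --pt "7 30 -119" --pt "14 60 -119" --pt "21 86 -119" --pt "21 86 -119" --pt "21 86 -119" --pt "21 86 -119" --pt "21 86 -119" --pt "21 86 -119" --pt "21 86 -119" --pt "21 86 -119" --pt "21 86 -119" --pt "21 86 -119" --pt "21 86 -119" --twist '[0, 0, 0, 0, 0, 0, -0.14, -0.28, -0.42, -0.56, -0.7, -0.84, -0.98, -1.12, -1.26, -1.4, -1.54, -1.68, -1.82, -1.87]' --hand -0.2

```text
time: 50.0
ee_pos: [0.6196, -0.2359, 0.2038]
orientation: [0.707, 0.707, -0.0, -0.0]
force: [0.1, 0.5, -0.5]
finger_gap: 0.0377
grasp_force: 0.0
```

>>> servo_tool --pt "0 0 0" --pt "0 0 0" --pt "0 0 0" --twist '[0, 0, 0]'

```text
time: 50.3
ee_pos: [0.6197, -0.2361, 0.2043]
orientation: [0.709, 0.705, -0.0, -0.0]
force: [0.5, -0.2, 0.3]
finger_gap: 0.0377
grasp_force: 0.0
```

```bash
cat >> h.py <<'E'
def dial4(c,C,zp=.0625):
    """mark when overlapped by pointer: inner/outer dark+red edges sampled at plate height, r .031-.047"""
    f=c['frame'].astype(float); A=np.arange(-100,-55,.25); prof=[]
    for a in A:
        v=[]
        for r in np.arange(.033,.047,.001):
            u,w=proj(c,(C[0]+r*np.cos(np.radians(a)),C[1]+r*np.sin(np.radians(a)),zp))
            p=cv2.getRectSubPix(c['frame'],(1,1),(float(u),float(w)))[0,0].astype(int)
            v.append(min(p[1],p[2]))
        prof.append(np.mean(v))
    prof=np.array(prof); print('low g/b span deg:',A[prof<110][[0,-1]], 'n',(prof<110).sum()/4)
E
python3 - <<'E'
from h import *
s=readout.get_state();print(s['ee_pos'],s['orientation'])
w=cap('wrist','d20.png'); dial3(w,(.622,-.2376)); dial4(w,(.6221,-.2376))
w=cap('scene'); dial3(w,(.6215,-.241))
f=cv2.imread('pics/d20.png')[215:250:1,268:300]; 
for row in f[::2]: print(''.join('R' if p[2]>1.5*max(p[0],p[1]) and p[2]>70 else '#' if max(p)<95 else '.' for p in row))
E
```

```text
[ 0.61973346 -0.2360638   0.2042814 ] [ 7.09077871e-01  7.05130173e-01 -3.39810211e-06 -1.06054687e-04]
hub [ 0.6219 -0.2372] ptr -79.67 tip -79.75 0.0496
  dark 61 [np.float64(20.1), np.float64(2.6)] z 0.0625 ang -75.9 r 0.0415
  dark 26 [np.float64(17.9), np.float64(1.3)] z 0.0625 ang -84.1 r 0.0404
low g/b span deg: [-85.5 -73.5] n 12.25
hub [ 0.6215 -0.2408] ptr -79.37 tip -79.97 0.0473
  dark 66 [np.float64(8.8), np.float64(34.9)] z 0.0625 ang -176.84 r 0.0695
  dark 104 [np.float64(54.5), np.float64(26.9)] z 0.0625 ang -106.37 r 0.0447
  dark 90 [np.float64(25.1), np.float64(91.3)] z 0.0625 ang -16.21 r 0.0455
.............RRRR...............
.............RRRRR..............
..............RRRR..............
..............RRRRR##...........
.............#RRRRR###..........
.............#RRRRRR##..........
..............#RRRRR##..........
..............#RRRRR###.........
..............##RRRRR##.........
...............#RRRRR##.........
................RRRRRR##........
................#RRRRR##.....#..
.##........#....#RRRRR###....##.
.#.........#....#RRRRRR##.......
.................RRRRRR.........
................................
................................
................................
```

The pointer at -79.7° lies centred over the broad mark, which spans -85.5° to -73.5°. I retreat and do a final check of the stack and the other objects.

>>> servo_tool --pt "0 0 -45" --pt "0 0 -90" --pt "0 0 -130" --pt "45 0 -130" --pt "90 0 -130" --pt "135 0 -130" --pt "180 0 -130" --pt "225 0 -130" --pt "270 0 -130" --pt "320 0 -130" --pt "370 0 -130" --pt "420 0 -130" --pt "420 0 -130" --pt "420 0 -130" --twist '[0, 0, 0, 0, 0, 0, 0, 0, 0, 0, 0, 0, 0, 0]'

```text
time: 51.8
ee_pos: [0.6216, 0.1849, 0.3343]
orientation: [0.708, 0.706, -0.0, 0.0]
force: [0.2, -0.4, -0.8]
finger_gap: 0.0377
grasp_force: 0.0
```

Run:
```python
from h import *
s=readout.get_state();print(s['ee_pos'],s['time'])
a=cv2.imread('pics/scene0.png').astype(int); c=cap('scene','fin_s.png'); b=c['frame'][:,:,::-1].astype(int)
# stack rim expected
def rimscore(c,x,y,z):
    g=cv2.cvtColor(c['frame'],cv2.COLOR_RGB2GRAY)
    return np.mean([cv2.getRectSubPix(g,(1,1),tuple(map(float,proj(c,(x+.031*np.cos(t),y+.031*np.sin(t),z)))))[0,0] for t in np.arange(0,6.28,.1)])
for n in('scene','top'):
    c=cap(n,'fin_%s.png'%n); best=[]
    for dx in np.arange(-.016,.017,.002):
        for dy in np.arange(-.016,.017,.002): best.append((rimscore(c,.4985+dx,-.205+dy,.245),dx,dy))
    print(n,np.round(max(best),4))
t=cap('top'); rims(t); dial3(c,(.622,-.2365))
# bystander change, top
o=cv2.imread('pics/top0.png').astype(int); d=np.abs(o-t['frame'][:,:,::-1]).max(2)>60
for n,p in(('mug',(366,150)),('mill',(324,151)),('salt',(286,170)),('timer',(158,231)),('pink',(265,291)),('pink2',(325,280)),('red',(360,288))):
    print(n,int(d[p[1]-14:p[1]+14,p[0]-14:p[0]+14].sum()))
```

```text
[0.62160705 0.18488583 0.3343065 ] 51.8
scene [ 1.645079e+02 -2.000000e-03 -4.000000e-03]
top [ 2.019206e+02  2.000000e-03 -6.000000e-03]
(0.5229, 0.4536, 0.0281, [147, 221, 19, 19])
hub [ 0.6221 -0.2373] ptr nan tip -145.69 0.764
mug 0
mill 0
salt 2
timer 0
pink 564
pink2 0
red 0h.py:102: RuntimeWarning: Mean of empty slice.
  p=onz(c,uu[pt].mean(),vv[pt].mean(),.072); k=np.argsort(d*pt,axis=None)[-8:]; t=onz(c,uu.flat[k].mean(),vv.flat[k].mean(),.072)
  ret = ret.dtype.type(ret / rcount)
```

```bash
python3 -c "
from h import *
print(ctrl.job_done())"
```

```text
the job is handed in; nothing more can be done
None
```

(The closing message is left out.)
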